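# Move the stop of a slide-box file one notch and file another box

## Task

Make room for one more box in the slide-box file: lift its sliding stop by the tab out of its notch, shift it to the very next notch away from the boxes already filed, and drop it fully in. Then take the slide box from the open-sided stand and set it down upright on the file's deck in the gap between the last filed box and the stop, turned like the other boxes and in line with them. Keep the filed boxes standing in their row, and leave the bottles, dish and tape where they are.

Things in the scene. Friction and masses are not known exactly. Their poses are not given: they have to be found in the camera images.
- deck (a point): Slide-box file: fixed grey rack, deck 130 mm (x -60 to +70) by 220 mm (y +-110), 8 mm thick. Point on top of the deck (8 mm over the bench); x from open front to back, y along the row towards its end wall (82 mm high, inner face at y = +98), z up. Boxes stand in a row from the end wall, centred at x = -18. The deck from y = -30 to -110 is empty: the box may be put down there for a moment, or on the bench.
- next_notch (a point): Notch the stop must go to, on the deck's level under the rail (deck x 43, y 3 mm; axes as deck). The rail runs along y at the back of the deck: deck x 30 to 56, top 42 mm over the deck. Its five notches, 13 mm wide, 16 mm deep, open upward, are at deck y = 67, 35, 3, -29, -61; the stop starts in the one at 35.
- stop_tab (a point): Grey finger tab of the sliding stop, over the rail: 10 mm thick (y), 22 wide (x), 42 tall, plain, at the stop's balance point. Point in the tab 76 mm over the stop's feet, so 76 mm over the deck when seated (tab from 50 to 92 mm over the deck). Axes as deck. Lifted 16 mm or more, the stop's web clears the rail top; lifted 22 to 30 mm, its legs still straddle the rail as it is shifted.
- gap (a point): Where the new box goes, on the deck: middle of the gap (deck x -18, y 24.75 mm; axes as deck) once the stop is in the next notch. The gap then runs about 34 mm along y between last filed box and stop plate, both as tall as the box and covering its 82 x 36 mm faces: the box must be held across its 36 mm width, along x; 30 mm room behind it to the rail, open in front.
- new_box_center (a point): The box to file: white slide box, cream along one broad face, 82 x 36 x 27 mm, standing on end. Point: the middle of the box; x axis up along its 82 mm length, y along the 36 mm width, z along the 27 mm thickness. About 60 g. It starts in the box stand, its y axis along the stand's x.
- stand_floor (a point): Box stand: fixed grey base 90 (x) x 74 (y) x 8 mm; point mid-floor, 8 mm over the bench, z up. Two upright cheeks at x = +-20.5 to 28.5 mm, 26 mm wide in y, 79 high, cover the box's 27 mm wide sides (2.5 mm play), so here it can be grasped only across its 27 mm thickness, along the stand's y; for the file, put it down standing and take it again across its width.
- filed_1_center (a point): Filed box next to the end wall: white slide box, cream along one broad face, 82 x 36 x 27 mm, standing on end. Point: the middle of the box; x axis up along its 82 mm length, y along the 36 mm width, z along the 27 mm thickness. Its z axis lies along the deck's y; its middle is at y = 83.5, x = -18 mm of the deck.
- filed_2_center (a point): Last filed box, next to the stop: white slide box, cream along one broad face, 82 x 36 x 27 mm, standing on end. Point: the middle of the box; x axis up along its 82 mm length, y along the 36 mm width, z along the 27 mm thickness. Its z axis lies along the deck's y; its middle is at y = 55.5, x = -18 mm of the deck.
- flask_foot (a point): Middle of the foot of a big conical glass flask with yellow contents, fixed and in the way between stand and file: 195 mm across at the foot, 320 mm tall, narrower to the neck. Go round its front, robot side: a gripper at x = 400 mm clears it.
- stop: The sliding stop, loose, aluminium, 180 g; origin on the deck under its tab, axes as deck. Two legs straddle the rail and stand on the deck (2 mm play each side in x); its 9 mm thick web sits in a notch (2 mm play each side in y); an upright face plate, 82 mm high, reaches forward beside the row, its row-side face at y = +4.5 mm.
- new_box: the box to file as a body; its origin is the middle of one 82 x 36 mm face, 13.5 mm from the box's middle along z
- bottle_small: Bystander: small reagent bottle with red screw cap, 36 mm across, 64 mm tall; origin at the middle of its underside
- bottle_tall: Bystander: large reagent bottle with blue screw cap, 59 mm across, 108 mm tall; origin at the middle of its underside
- dish: Bystander: round covered dish, 60 mm across, 16 mm high; origin at the middle of its underside
- tape: Bystander: roll of tape lying flat, 50 mm across, 19 mm high; origin at the middle of its underside
Not all that is in view belongs to the job. What is shaped like the stop but orange is not meant.

How it is judged:
On the way, in this order (a step that is already met when the one before it is completed fails the run):
1. the stop stands fully seated in the next notch, let go, and the filed boxes stand (y of stop_tab in the frame of deck between -0.001 and 0.007 m and x of stop_tab in the frame of deck between 0.036 and 0.05 m and z of stop_tab in the frame of deck between 0.072 and 0.0795 m and angle between stop_tab's own z axis and vertical below 0.12 rad and contact force between stop and the fingers below 0.05 N and angle between each of filed_1_center, filed_2_center's own x axis and vertical below 0.15 rad), for 0.2 s.
2. the new box stands upright on the deck between the last filed box and the stop, let go (y of new_box_center in the frame of deck between 0.0175 and 0.0325 m and x of new_box_center in the frame of deck between -0.036 and 0 m and z of new_box_center in the frame of deck between 0.036 and 0.046 m and angle between new_box_center's own x axis and vertical below 0.15 rad and angle between the z axis of new_box_center and the y axis of deck, either way round below 0.25 rad and contact force between new_box and the fingers below 0.05 N and linear speed of new_box below 0.03 m/s), for 0.2 s.
At the end, for the whole second after the job is handed in: Stop let go in the next notch (4 mm along, 7 mm across, 4 mm in height, 0.12 rad). New box let go, at rest on the deck within 7.5 mm of the gap's middle, 18 mm of the row's line, upright to 0.15 rad, turned to 0.25 rad. Filed boxes upright, within -12/+8 mm along and 20 mm across the row (all of step 1 and all of step 2 and y of filed_1_center in the frame of deck between 0.0715 and 0.0915 m and x of filed_1_center in the frame of deck between -0.038 and 0.002 m and y of filed_2_center in the frame of deck between 0.0435 and 0.0635 m and x of filed_2_center in the frame of deck between -0.038 and 0.002 m); the robot touches nothing.
It fails at once if a filed box is knocked over (tilted more than 0.5 rad) (angle between any of filed_1_center, filed_2_center's own x axis and vertical above 0.5 rad).
It fails at once if a bottle, the dish or the tape is moved more than 30 mm (distance of any of bottle_small, bottle_tall, dish, tape from where it was at the start of the episode above 0.03 m).
It also fails if it takes over 72 s, if anything falls off the work surface, if the arm or the gripper's body presses on something with over 40 N, if the wrist force passes 120 N, or if a joint passes its speed limit or range.

## Robot

A 6-joint arm with a two-finger parallel gripper is mounted at the origin on the work surface; the furniture and walls round the work are solid. World frame = base frame: x ahead of the robot, y to its left, z up, the work surface at z = 0. Lengths are in m, angles in rad, forces in N, time in s.
With the tool pointing down it reaches from about 0.35 to 0.85 m from the base axis. Payload 8.1 kg.
Tool frame: the origin (TCP) lies between the finger pads; the fingertips stand tips_ahead ahead of it and the grasp point (between the pads) lies 8 mm behind it (tips_ahead is the distance from the TCP to the fingertips, in m); z points along the fingers, x is the direction in which the jaws open and shut, and the axes are right-handed (so a half turn about z gives the same grasp; the last joint's range is limited). The gripper opens to 93 mm and grips with 3 to 60 N. Pads are 15 mm wide; open, the fingers measure 128 mm over their backs; the gripper's body (75 mm by 188 mm) begins 65 mm behind the grasp point.
Start: joints at [1.038, 0.13, 1.488, -0, 1.523, -0.085], TCP at [0.26, 0.541, 0.23] pointing down, gripper open.
Joint ranges: [-2.96, 2.96], [-0.89, 2.26], [0.02, 2.5], [-1.34, 4.48], [0, 2.73], [-2.66, 2.66]. Speed limits (rad/s): [2.39, 2.39, 2.79, 3.14, 3.14, 3.14].

## Interface

Orientations are given as a rotation vector (axis times angle).
In Python, from plant import * gives the robot as it stands.
- The arm moves only by the tool play_rows, never from a script. Its argument "increments" is a list that holds one entry, the list of rows, each a list of 4 numbers: the shift along the tool's x, y, z in cm, then the turn about the tool's z in rad. A call has 1 to 5 rows; each row is the pose to reach, as a shift and turn from the pose measured when the call began, along the tool's axes at that moment; what a row does not reach only later rows make up. A row lasts 1/10 s, in which the tool goes at most 50 mm and 8.59 degrees, less where a joint would pass 70% of its speed; a pose out of reach is approached as far as the arm can. A call with a gripper value outside its range is refused whole. "jaw" is the finger opening in cm, from 0 to 9.3, set as the call begins (left out, the last holds). The fingers move at their own pace and stop on an object; "squeeze" is the grip in N (left out, the last holds). Time passes only in rows, so rows that repeat a pose let the fingers close. It gives the time, the measured TCP pose, the force and the opening at its end, in the units of the state.
- read_state(): the state, without advancing time (a new reading comes with each control period).
- read_camera(name): name is "side" or "top" or "wrist"; returns (picture, depth): 384x512x3 uint8, blue, green, red; 384x512 float32, m along the optical axis (not along the pixel's ray), 0 where there is no reading.
- camera_params(name): a dict with "K" (3x3 intrinsics, pixels), "eye" and "orientation" of the camera in the world. Camera axes: x right, y up, looking along -z (the intrinsics and any distortion apply to the point x, -y, -z); pixel columns grow to the right and rows downward; lengths in m; the calibration is good to about 2 mm. A picture is of the moment at which its call begins: read the wrist's pose just before it. camera_params takes no time and is no camera call; for the wrist camera it gives the pose at the moment of the call.
- close_job(): hands the job in, once; it reports no verdict.
The state is a dict: "t": time; "q": joint angles; "dq": joint speeds; "joint_torque": joint torques, N m; "tool_pos": TCP position; "orientation": TCP orientation; "force": force on the tool from outside, world axes, zero at the start; "wrist_torque": the same for the moment, N m; "opening": finger opening in m.
Only numpy, scipy, OpenCV 4.12 (cv2) and the standard library are available. Lean on these libraries where they do the work, as an engineer would, in place of code of your own. Each camera call takes 0.05 s, during which the arm holds its last target.

## Working session

There is one attempt and no reset: what is moved stays moved. The work goes in short steps, Python scripts to look and compute and a tool call to move; the robot and the scene stay as the last step left them, time stands still between calls to the robot, and variables do not carry over. Pictures are saved under pics/ and viewed, and the job is handed in when it is done.

Besides the shell and the picture viewer there is one more tool, called after ">>>" by a JSON object that holds its "name" and its "arguments". play_rows: Moves the arm, as the interface text tells. Its arguments: {"type":"object","properties":{"increments":{"type":"array"},"jaw":{"type":"number"},"squeeze":{"type":"number"}},"required":["increments"]}

```bash
ls; mkdir -p pics; python3 - <<'E'
from plant import *
import cv2,json,numpy as np
s=read_state(); print({k:np.round(v,4).tolist() if not isinstance(v,str) else v for k,v in s.items()})
for n in ["top","side"]:
    p,d=read_camera(n); cv2.imwrite(f"pics/{n}0.png",p); np.save(f"pics/{n}0.npy",d)
    print(n,camera_params(n))
E
```

```text
pics
{'t': 0.0, 'q': [1.0376, 0.1311, 1.4893, 0.0, 1.523, -0.0854], 'dq': [-0.0007, -0.0003, -0.0015, 0.0012, -0.0005, 0.0005], 'joint_torque': [-0.0015, -55.9873, -49.1737, 0.0766, 0.0363, -0.0002], 'tool_pos': [0.2595, 0.5404, 0.2286], 'orientation': [2.6585, 1.6723, -0.0026], 'force': [-0.5246, -0.0634, 0.1278], 'wrist_torque': [0.018, -0.0511, 0.0053], 'opening': 0.0929}
top {'K': array([[492.88058877,   0.        , 251.69982811],
       [  0.        , 492.88058877, 193.26419667],
       [  0.        ,   0.        ,   1.        ]]), 'eye': array([0.36230488, 0.10985677, 1.30273833]), 'orientation': array([ 0.10986516, -0.10311821, -1.57894106])}
side {'K': array([[485.67876662,   0.        , 248.46822382],
       [  0.        , 485.67876662, 203.65449892],
       [  0.        ,   0.        ,   1.        ]]), 'eye': array([ 0.01482874, -0.7395122 ,  0.92300603]), 'orientation': array([ 0.8479657, -0.2379977, -0.5538734])}
```

View pics/top0.png

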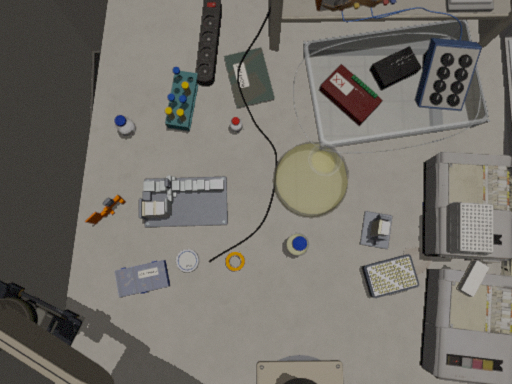

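View pics/side0.png

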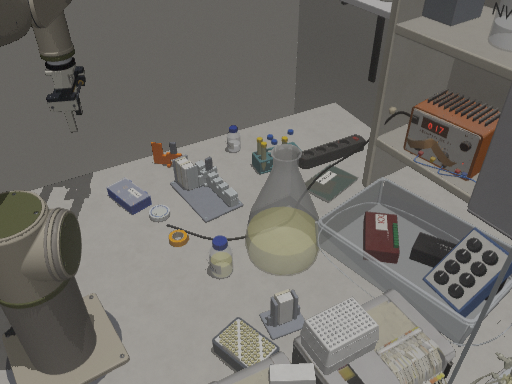

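```bash
python3 - <<'E'
import cv2
p=cv2.imread("pics/top0.png"); 
cv2.imwrite("pics/t_crop.png",cv2.resize(p[165:240,75:240],None,fx=4.8,fy=4.8,interpolation=cv2.INTER_CUBIC))
cv2.imwrite("pics/t_crop2.png",cv2.resize(p[200:260,340:410],None,fx=8,fy=8,interpolation=cv2.INTER_CUBIC))
s=cv2.imread("pics/side0.png")
cv2.imwrite("pics/s_crop.png",cv2.resize(s[130:230,140:260],None,fx=6,fy=6,interpolation=cv2.INTER_CUBIC))
E
```

```text
(no output)
```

View pics/t_crop.png

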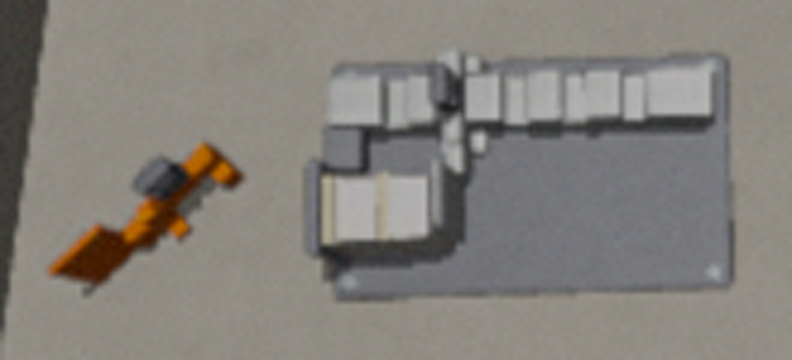

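View pics/t_crop2.png

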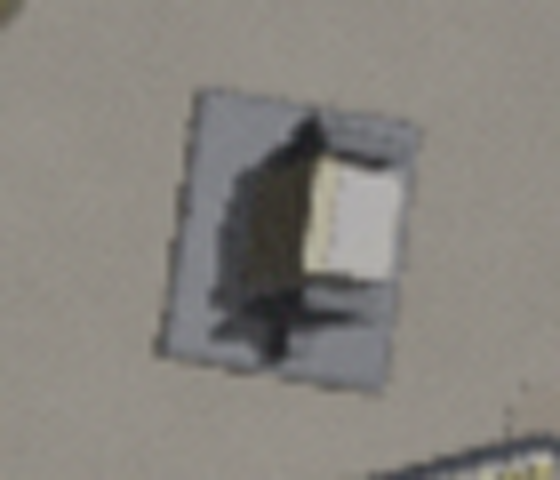

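View pics/s_crop.png

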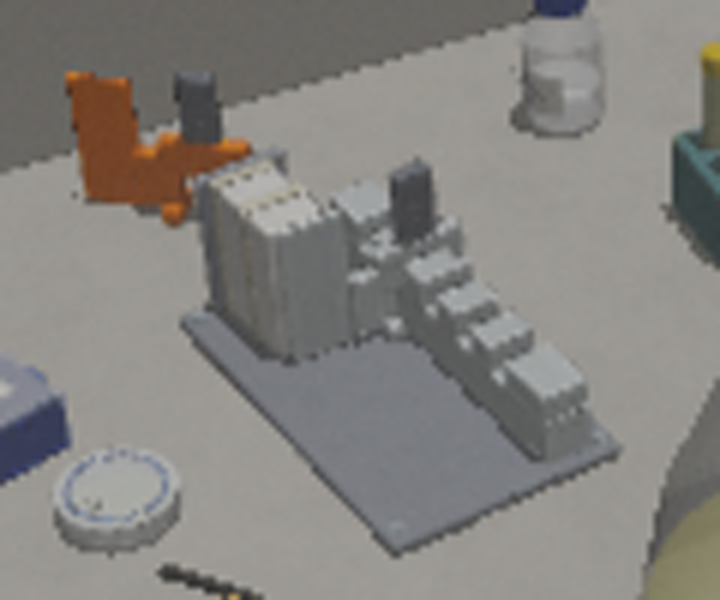

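```bash
cat > h.py <<'E'
import numpy as np, cv2
from scipy.spatial.transform import Rotation as R
from scipy.optimize import least_squares
def ray(cam,uv):
    K=cam["K"];u,v=uv
    d=np.array([(u-K[0,2])/K[0,0],-(v-K[1,2])/K[1,1],-1.0])
    return R.from_rotvec(cam["orientation"]).apply(d)
def onplane(cam,uv,z):
    d=ray(cam,uv);e=np.array(cam["eye"]);return e+d*(z-e[2])/d[2]
def proj(cam,P):
    p=R.from_rotvec(cam["orientation"]).inv().apply(np.atleast_2d(P)-cam["eye"])
    K=cam["K"];return np.c_[K[0,0]*p[:,0]/-p[:,2]+K[0,2],K[1,1]*-p[:,1]/-p[:,2]+K[1,2]]
def fit(local,world):
    # 2D rigid
    l=np.array(local)[:,:2];w=np.array(world)[:,:2];lc=l.mean(0);wc=w.mean(0)
    H=(l-lc).T@(w-wc);th=np.arctan2(H[0,1]-H[1,0],H[0,0]+H[1,1])
    c,s=np.cos(th),np.sin(th);Rm=np.array([[c,-s],[s,c]]);t=wc-Rm@lc
    return th,t,(l@Rm.T+t-w)
E
python3 - <<'E'
from plant import *
from h import *
c=camera_params("top")
d=np.load("pics/top0.npy")
def pts(crop,f,off): return [((u+.5)/f-.5+off[0],(v+.5)/f-.5+off[1]) for u,v in crop]
pd=pts([(333,64),(728,54),(733,287),(338,301)],4.8,(75,165))
w=[onplane(c,p,.008) for p in pd]
l=np.array([(70,110),(70,-110),(-60,-110),(-60,110)])/1000
th,t,r=fit(l,w);print("deck",th,t,(r*1e3).round(1).tolist())
ps=pts([(200,90),(424,123),(383,393),(158,355)],8,(340,200))
w=[onplane(c,p,.008) for p in ps]
l=np.array([(45,37),(45,-37),(-45,-37),(-45,37)])/1000
th2,t2,r=fit(l,w);print("stand",th2,t2,(r*1e3).round(1).tolist())
# depth check
def p3(u,v):
    return np.array(c["eye"])+ray(c,(u,v))*d[int(v),int(u)]
for uv in [(190,212),(387,230),(355,222),(152,208),(166,182),(300,300),(187,261),(235,262),(235,124),(298,245)]: print(uv,p3(*uv).round(4))
Rm=np.array([[np.cos(th),-np.sin(th)],[np.sin(th),np.cos(th)]])
for q in [(.043,.035),(.043,.003),(-.018,.02475),(-.018,-.07)]: print(q,Rm@q+t)
E
```

```text
deck 0.02192541215966922 [0.51445227 0.28946957] [[-1.1, -0.2], [0.5, -0.7], [0.0, -1.3], [0.5, 2.2]]
stand -0.18559683844147723 [ 0.4391962  -0.21027154] [[1.5, 0.2], [-0.5, 0.6], [-0.8, -0.4], [-0.2, -0.5]]
(190, 212) [0.4906 0.2778 0.0086]
(387, 230) [ 0.4328 -0.217   0.09  ]
(355, 222) [ 0.4606 -0.159  -0.0059]
(152, 208) [0.4936 0.3616 0.089 ]
(166, 182) [0.5564 0.3254 0.1018]
(300, 300) [ 0.2592 -0.0079 -0.0027]
(187, 261) [0.3626 0.2839 0.0152]
(235, 262) [ 0.3587  0.1603 -0.004 ]
(235, 124) [0.7112 0.1554 0.0683]
(298, 245) [0.398  0.0039 0.1085]
(0.043, 0.035) [0.5566746  0.32540388]
(0.043, 0.003) [0.55737616 0.29341157]
(-0.018, 0.02475) [0.49591398 0.313819  ]
(-0.018, -0.07) [0.49799125 0.21909177]
```

```bash
cat >> h.py <<'E'
def go(x,y,z,a=None):
    from plant import read_state
    s=read_state();M=R.from_rotvec(s["orientation"]);Mm=M.as_matrix()
    yaw=np.arctan2(Mm[1,0],Mm[0,0])
    d=Mm.T@(np.array([x,y,z])-s["tool_pos"])*100
    dt=0 if a is None else -((a-yaw+np.pi/2)%np.pi-np.pi/2)
    print("t %.2f pos"%s["t"],np.round(s["tool_pos"],4),"yaw %.4f tilt %.4f"%(yaw,np.arccos(-Mm[2,2])),"q6 %.2f F"%s["q"][5],np.round(s["force"],2),"op %.4f"%s["opening"])
    print("row",np.round(d,2).tolist(),round(dt,3))
def deckw(x,y): # deck xy -> world
    c,s=np.cos(TH),np.sin(TH);return np.array([c*x-s*y,s*x+c*y])+T
TH=0.0219;T=np.array([.51445,.28947])
SCALE=1
E
python3 - <<'E'
import plant; print([n for n in dir(plant) if n[0]!='_'])
for n in dir(plant):
    v=getattr(plant,n)
    if 'tip' in n.lower(): print(n,v)
from h import *
go(*deckw(.043,.035),.22,TH+np.pi/2)
E
```

```text
['IKError', 'camera_params', 'close_job', 'read_camera', 'read_state', 'tips_ahead']
tips_ahead 0.011
t 0.10 pos [0.2595 0.5404 0.2287] yaw 1.1230 tilt 0.0017 q6 -0.09 F [ 0.26 -0.28  0.18] op 0.0931
row [-6.51, 36.09, 0.87] -0.47
```

>>> {"name": "play_rows", "arguments": {"increments": [[[-1.3,7,0,-0.1],[-2.6,14,0,-0.2],[-3.5,19,0,-0.3],[-4.2,23,0,-0.4],[-4.9,27,0,-0.47]]], "jaw": 5}}

```text
t: 0.6
tool_pos: [0.4629, 0.3921, 0.2283]
orientation: [2.192, 2.25, -0.003]
force: [0.5, 1.4, 0.7]
opening: 0.0575
```

```bash
python3 - <<'E'
from h import *
go(*deckw(.043,.035),.22,TH+np.pi/2)
E
```

```text
t 0.60 pos [0.4629 0.3921 0.2283] yaw 1.5972 tilt 0.0022 q6 -0.98 F [0.48 1.4  0.68] op 0.0575
row [-6.92, 9.2, 0.83] 0.005
```

>>> {"name": "play_rows", "arguments": {"increments": [[[-2.5,3.5,0.3,0],[-5,6.5,0.6,0],[-6.9,9.2,0.8,0],[-6.9,9.2,0.8,0]]]}}

```text
t: 1.0
tool_pos: [0.5593, 0.3221, 0.2188]
orientation: [2.196, 2.245, -0.006]
force: [-0.4, 0.3, 0.3]
opening: 0.05
```

```bash
python3 - <<'E'
from h import *
from plant import *
go(*deckw(.043,.035),.22,TH+np.pi/2)
c=camera_params("wrist");p,d=read_camera("wrist")
cv2.imwrite("pics/w1.png",cv2.resize(p,None,fx=1.5,fy=1.5));np.save("pics/w1.npy",d)
import pickle;pickle.dump(c,open("pics/w1.pkl","wb"));print(c)
E
```

```text
t 1.00 pos [0.5593 0.3221 0.2188] yaw 1.5929 tilt 0.0042 q6 -1.15 F [-0.4   0.33  0.29] op 0.0500
row [0.34, -0.25, -0.12] 0.0
{'K': array([[267.01572966,   0.        , 260.06137837],
       [  0.        , 267.01572966, 189.377941  ],
       [  0.        ,   0.        ,   1.        ]]), 'eye': array([0.48515165, 0.32084329, 0.37349792]), 'orientation': array([-0.21270651, -0.21279521,  1.58408991])}
```

View pics/w1.png

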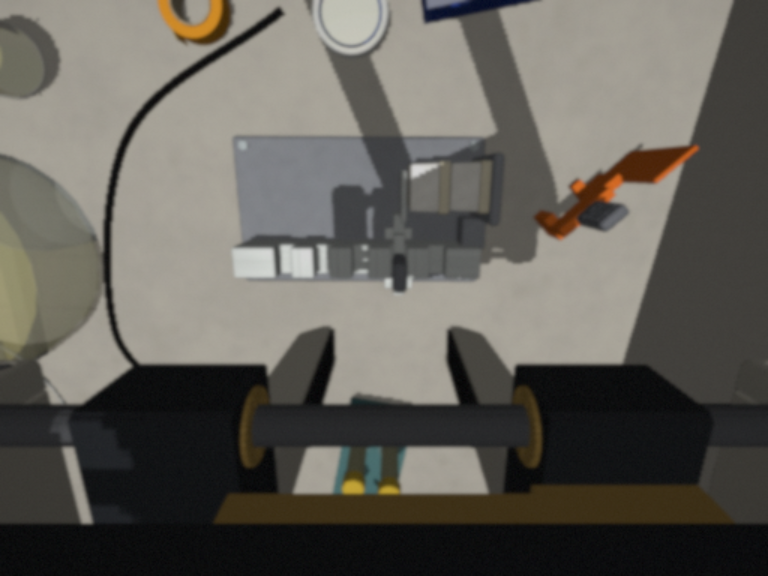

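```bash
python3 - <<'E'
import cv2
p=cv2.imread("pics/w1.png")
cv2.imwrite("pics/w1c.png",cv2.resize(p[110:310,220:520],None,fx=2.6,fy=2.6,interpolation=cv2.INTER_CUBIC))
E
```

```text
(no output)
```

View pics/w1c.png

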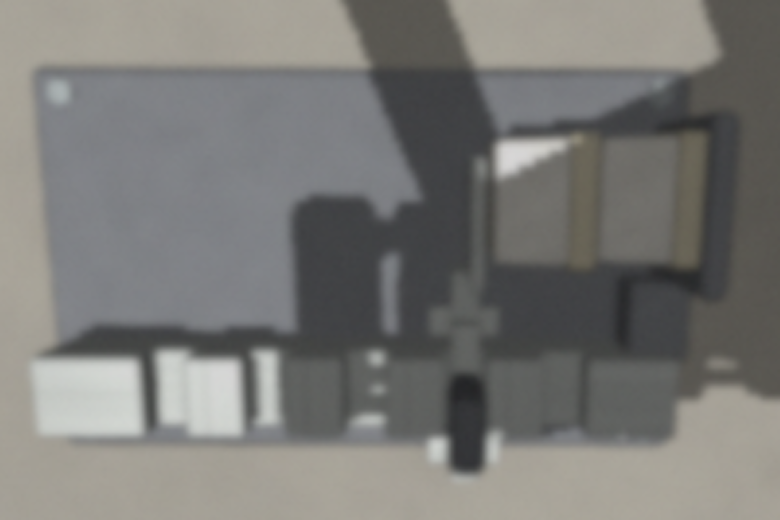

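```bash
cat > ov.py <<'E'
from h import *
def items():
    o=[]
    z0=.008
    o.append([( *deckw(a,b),z0) for a,b in [(.07,.11),(.07,-.11),(-.06,-.11),(-.06,.11)]])
    o.append([( *deckw(.043+a,.035+b),z0+.092) for a,b in [(.011,.005),(.011,-.005),(-.011,-.005),(-.011,.005)]])
    o.append([( *deckw(-.018+a,.0695+b),z0+.082) for a,b in [(.018,.0275),(.018,-.0275),(-.018,-.0275),(-.018,.0275)]])
    o.append([( *deckw(a,b),z0+.042) for a,b in [(.030,.1),(.03,-.1),(.056,-.1),(.056,.1)]])
    return o
E
python3 - <<'E'
from h import *;from ov import *;import pickle
c=pickle.load(open("pics/w1.pkl","rb"))
p=cv2.imread("pics/w1.png")
p=cv2.resize(p[110:310,220:520],None,fx=2.6,fy=2.6,interpolation=cv2.INTER_CUBIC)
for poly in items():
    q=proj(c,poly); q=((q+.5)*1.5-[220,110])*2.6
    cv2.polylines(p,[q.round().astype(int).reshape(-1,1,2)],True,(0,0,255),1)
cv2.imwrite("pics/w1o.png",p)
c=__import__("plant").camera_params("top")
p=cv2.imread("pics/top0.png")
p=cv2.resize(p[165:240,75:240],None,fx=4.8,fy=4.8,interpolation=cv2.INTER_CUBIC)
for poly in items():
    q=proj(c,poly); q=((q+.5)-[75,165])*4.8
    cv2.polylines(p,[q.round().astype(int).reshape(-1,1,2)],True,(0,0,255),1)
cv2.imwrite("pics/t0o.png",p)
E
```

```text
(no output)
```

View pics/w1o.png

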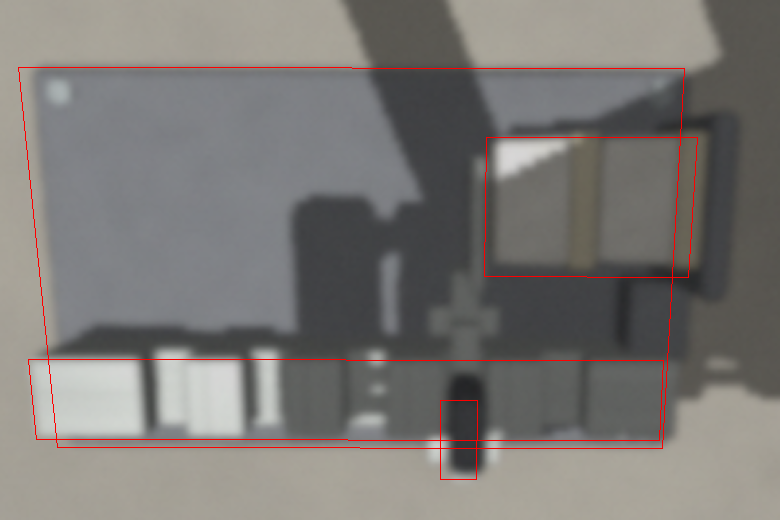

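View pics/t0o.png

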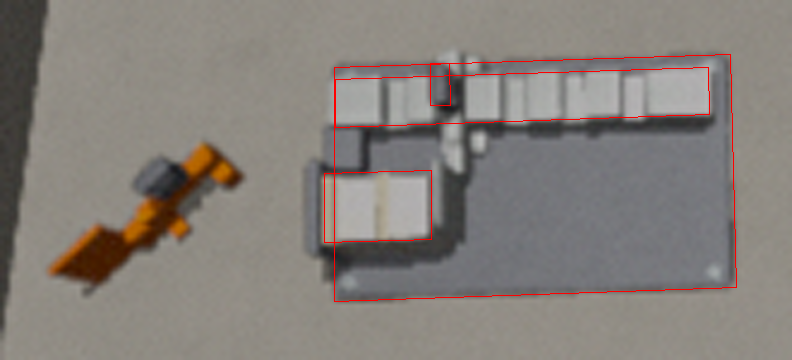

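>>> {"name": "play_rows", "arguments": {"increments": [[[0.3,-0.2,2,0],[0.3,-0.2,4,0],[0.3,-0.2,4,0],[0.3,-0.2,4,0]]]}}

```text
t: 1.45
tool_pos: [0.5544, 0.3272, 0.179]
orientation: [-2.194, -2.248, 0.008]
force: [-0.3, 0.4, 0.6]
opening: 0.05
```

```bash
python3 - <<'E'
from h import *
from plant import *
go(*deckw(.043,.035),.18,TH+np.pi/2)
c=camera_params("wrist");p,d=read_camera("wrist")
np.save("pics/w2.npy",d)
cv2.imwrite("pics/w2full.png",p)
cv2.imwrite("pics/w2.png",cv2.resize(p[70:230,130:360],None,fx=3.4,fy=3.4,interpolation=cv2.INTER_CUBIC))
import pickle;pickle.dump(c,open("pics/w2.pkl","wb"));print(c["eye"])
E
```

```text
t 1.45 pos [0.5544 0.3272 0.179 ] yaw 1.5951 tilt 0.0052 q6 -1.14 F [-0.28  0.43  0.6 ] op 0.0500
row [-0.19, 0.22, -0.1] 0.002
[0.48061869 0.32571826 0.33376471]
```

View pics/w2.png

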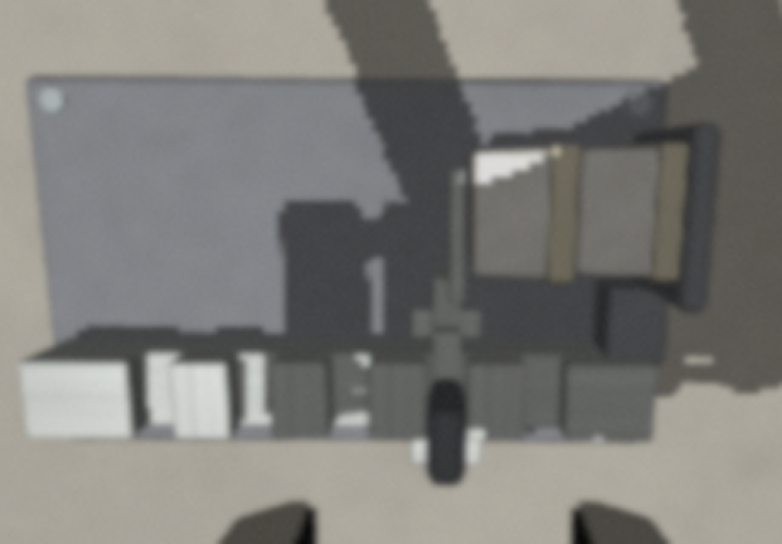

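```bash
cat > fit2.py <<'E'
from h import *;import pickle
from plant import camera_params
ct=camera_params("top")
def U(l,f,off): return np.array([((u+.5)/f-.5+off[0],(v+.5)/f-.5+off[1]) for u,v in l])
z=.008
L=[(-.06,-.11,z),(-.06,.11,z),(-.036,.042,.09),(0,.042,.09),(-.036,.097,.09),(0,.097,.09)]
w1=(pickle.load(open("pics/w1.pkl","rb")),L,U([(38,70),(688,70),(495,137),(498,267),(705,130),(700,268)],3.9,(220/1.5,110/1.5)))
w2=(pickle.load(open("pics/w2.pkl","rb")),L,U([(28,77),(668,80),(473,150),(473,275),(685,146),(682,279)],3.4,(130,70)))
Lt=[(.07,.11,z),(.07,-.11,z),(-.06,-.11,z),(-.06,.11,z),(0,.042,.09),(-.036,.042,.09),(0,.097,.09),(-.036,.097,.09)]
t0=(ct,Lt,U([(333,64),(728,54),(733,287),(338,301),(428,173),(430,238),(321,177),(322,245)],4.8,(75,165)))
def res(v):
    x,y,th=v[:3];r=[]
    for i,(c,l,uv) in enumerate([t0,w1,w2]):
        o=v[3+6*i:9+6*i]
        cc=dict(K=c["K"],eye=np.array(c["eye"])+o[:3],orientation=(R.from_rotvec(o[3:])*R.from_rotvec(c["orientation"])).as_rotvec())
        l=np.array(l);P=np.c_[np.cos(th)*l[:,0]-np.sin(th)*l[:,1]+x,np.sin(th)*l[:,0]+np.cos(th)*l[:,1]+y,l[:,2]]
        r+=list(((proj(cc,P)-uv)/.7).ravel()); r+=list(o[:3]/.002)+list(o[3:]/.002)
    return r
s=least_squares(res,[.514,.289,.01]+[0]*18)
print(s.x[:3]); 
for i in range(3): print((s.x[3+6*i:9+6*i]*1e3).round(1))
print(np.round(np.array(s.fun),1).tolist())
E
python3 fit2.py
```

```text
[0.51385115 0.29238809 0.0283097 ]
[0.1 0.7 0.3 1.2 0.1 0.4]
[ 0.2 -0.6  5.1 -0.6  1.  -0.5]
[-0.3 -0.1  4.2 -0.6  1.   0.2]
[-0.4, 1.3, -0.2, -0.4, 0.5, -0.1, -1.3, 0.3, 0.2, -0.7, -0.1, 0.6, 0.4, -0.7, 0.3, -0.3, 0.0, 0.4, 0.1, 0.6, 0.1, 0.2, -1.5, -0.4, 1.0, -1.8, 1.1, -1.2, -0.4, 1.5, 0.3, 1.0, -0.8, 0.8, 0.1, -0.3, 2.5, -0.3, 0.5, -0.2, -0.8, -0.0, -0.1, -2.0, 1.3, -2.0, 0.9, 3.1, 0.4, -0.6, -2.1, 1.3, -0.2, -0.0, 2.1, -0.3, 0.5, 0.1]
```

```bash
sed -i 's/^TH=.*/TH=0.028;T=np.array([.51385,.2924])/' h.py; python3 - <<'E'
from h import *;import pickle
c=pickle.load(open("pics/w2.pkl","rb"))
for uv in [(446,483)]:
    print(onplane(c,((uv[0]+.5)/3.4-.5+130,(uv[1]+.5)/3.4-.5+70),.1))
go(*deckw(.043,.035),.105,TH+np.pi/2)
E
```

```text
[0.56631414 0.32803268 0.1       ]
t 1.50 pos [0.5552 0.3274 0.1801] yaw 1.5949 tilt 0.0033 q6 -1.14 F [ 1.09 -0.36  0.82] op 0.0498
row [0.14, 0.09, 7.5] -0.004
```

>>> {"name": "play_rows", "arguments": {"increments": [[[0.1,0.1,2.5,0],[0.1,0.1,5,0],[0.1,0.1,7.5,0],[0.1,0.1,7.5,0],[0.1,0.1,7.5,0]]]}}

```text
t: 2.0
tool_pos: [0.5562, 0.3286, 0.1063]
orientation: [-2.194, -2.248, 0.004]
force: [0.3, -0.3, 0.7]
opening: 0.0501
```

```bash
python3 - <<'E'
from h import *
from plant import *
go(*deckw(.043,.035),.076,TH+np.pi/2)
c=camera_params("wrist");p,d=read_camera("wrist")
cv2.imwrite("pics/w3.png",cv2.resize(p[70:330,100:400],None,fx=2.3,fy=2.3,interpolation=cv2.INTER_CUBIC))
E
```

```text
t 2.00 pos [0.5562 0.3286 0.1063] yaw 1.5952 tilt 0.0027 q6 -1.14 F [ 0.32 -0.26  0.73] op 0.0501
row [0.01, -0.03, 3.03] -0.004
```

View pics/w3.png

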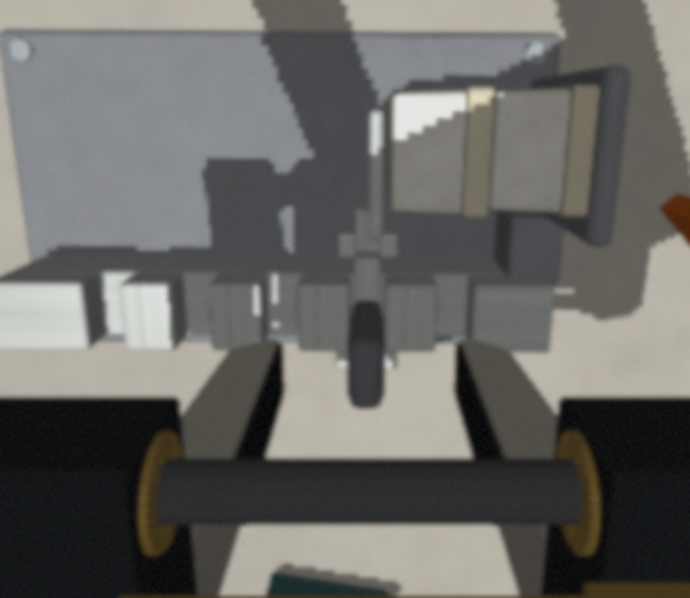

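>>> {"name": "play_rows", "arguments": {"increments": [[[0,0,1.5,0],[0,0,3,0],[0,0,3,0],[0,0,3,0]]]}}

```text
t: 2.45
tool_pos: [0.5562, 0.3285, 0.0763]
orientation: [-2.194, -2.248, 0.004]
force: [0.0, -0.0, -0.3]
opening: 0.05
```

>>> {"name": "play_rows", "arguments": {"increments": [[[0,0,0,0],[0,0,0,0],[0,0,0,0],[0,0,0,0],[0,0,0,0]]], "jaw": 0.5, "squeeze": 30}}

```text
t: 2.95
tool_pos: [0.5563, 0.3286, 0.0766]
orientation: [2.194, 2.248, -0.004]
force: [-1.1, -0.1, -0.2]
opening: 0.0147
```

>>> {"name": "play_rows", "arguments": {"increments": [[[0,0,0,0],[0,0,0,0]]]}}

```text
t: 3.15
tool_pos: [0.5563, 0.3285, 0.0765]
orientation: [2.194, 2.248, -0.004]
force: [-0.8, -0.7, -1.7]
opening: 0.0097
```

```bash
python3 - <<'E'
from h import *
go(*deckw(.043,.035),.101)
E
```

```text
t 3.15 pos [0.5563 0.3285 0.0765] yaw 1.5951 tilt 0.0025 q6 -1.14 F [-0.78 -0.66 -1.72] op 0.0097
row [0.0, -0.04, -2.45] 0
```

Gripped (9.7 mm). Lift 25 mm slowly.

>>> {"name": "play_rows", "arguments": {"increments": [[[0,0,-0.6,0],[0,0,-1.2,0],[0,0,-1.8,0],[0,0,-2.5,0],[0,0,-2.5,0]]]}}

```text
t: 3.65
tool_pos: [0.5572, 0.3291, 0.1034]
orientation: [2.194, 2.248, -0.0]
force: [0.4, 0.1, -2.2]
opening: 0.0103
```

```bash
python3 - <<'E'
from h import *
from plant import *
go(*deckw(.043,.003),.101,TH+np.pi/2)
p,d=read_camera("wrist")
cv2.imwrite("pics/w4.png",cv2.resize(p[70:330,100:400],None,fx=2.3,fy=2.3,interpolation=cv2.INTER_CUBIC))
E
```

```text
t 3.65 pos [0.5572 0.3291 0.1034] yaw 1.5951 tilt 0.0009 q6 -1.14 F [ 0.36  0.12 -2.19] op 0.0103
row [-3.24, -0.13, 0.24] -0.004
```

View pics/w4.png

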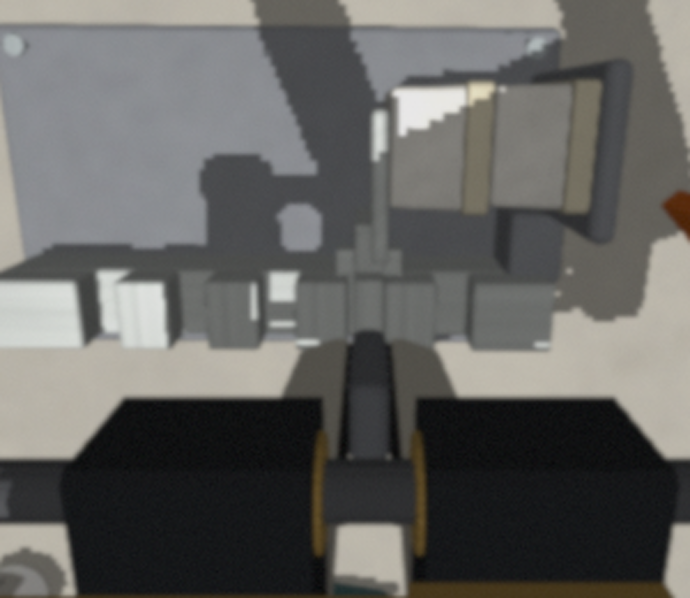

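>>> {"name": "play_rows", "arguments": {"increments": [[[-0.8,0,0,0],[-1.6,0,0,0],[-2.4,0,0,0],[-3.2,0,0,0],[-3.2,0,0,0]]]}}

```text
t: 4.2
tool_pos: [0.5578, 0.2954, 0.1025]
orientation: [2.195, 2.246, -0.002]
force: [-0.2, 0.1, -3.1]
opening: 0.0096
```

```bash
python3 - <<'E'
from h import *
from plant import *
go(*deckw(.043,.003),.101,TH+np.pi/2)
p,d=read_camera("wrist")
go(*deckw(.043,.003),.101,TH+np.pi/2)
cv2.imwrite("pics/w5.png",cv2.resize(p[70:330,100:400],None,fx=2.3,fy=2.3,interpolation=cv2.INTER_CUBIC))
E
```

```text
t 4.20 pos [0.5578 0.2954 0.1025] yaw 1.5938 tilt 0.0016 q6 -1.19 F [-0.18  0.11 -3.07] op 0.0096
row [0.12, -0.1, 0.15] -0.005
t 4.25 pos [0.5578 0.2961 0.1026] yaw 1.5940 tilt 0.0011 q6 -1.19 F [-0.29 -0.33 -2.02] op 0.0097
row [0.05, -0.1, 0.16] -0.005
```

View pics/w5.png

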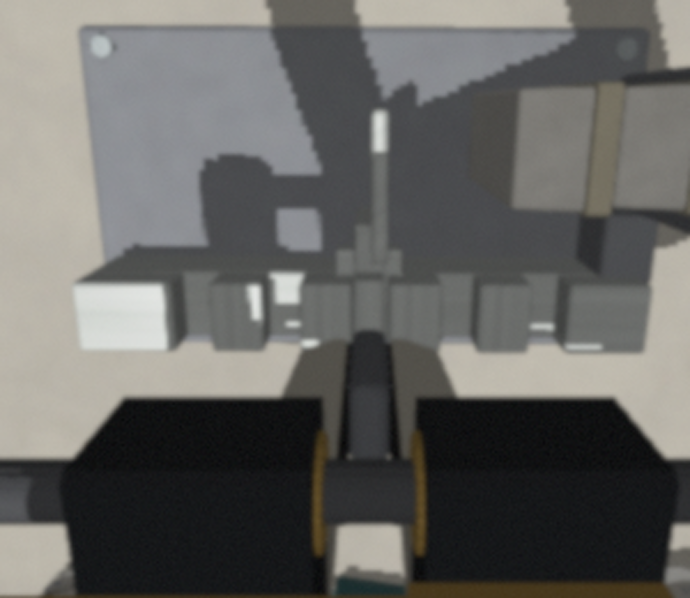

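>>> {"name": "play_rows", "arguments": {"increments": [[[0,-0.07,0.6,0],[0,-0.07,1.2,0],[0,-0.07,1.8,0],[0,-0.07,2.3,0],[0,-0.07,2.5,0]]]}}

```text
t: 4.75
tool_pos: [0.5564, 0.296, 0.0764]
orientation: [-2.195, -2.247, 0.004]
force: [-3.6, -2.5, 10.3]
opening: 0.01
```

```bash
python3 - <<'E'
from h import *
go(*deckw(.043,.003),.0765,TH+np.pi/2)
E
```

```text
t 4.75 pos [0.5564 0.296  0.0764] yaw 1.5943 tilt 0.0025 q6 -1.19 F [-3.63 -2.52 10.34] op 0.0100
row [0.06, 0.03, -0.01] -0.005
```

Seated at the same height as in the first notch, with 10 N upward contact force. Open narrowly and rise.

>>> {"name": "play_rows", "arguments": {"increments": [[[0,0,-0.05,0],[0,0,-0.05,0],[0,0,-0.05,0],[0,0,-0.05,0],[0,0,-0.05,0]]], "jaw": 4}}

```text
t: 5.25
tool_pos: [0.5566, 0.296, 0.0772]
orientation: [2.195, 2.247, -0.003]
force: [0.2, 0.1, -0.7]
opening: 0.0392
```

>>> {"name": "play_rows", "arguments": {"increments": [[[0,0,-2,0],[0,0,-4,0],[0,0,-7,0],[0,0,-11,0],[0,0,-14,0]]]}}

```text
t: 5.75
tool_pos: [0.5572, 0.2964, 0.2199]
orientation: [2.195, 2.247, -0.0]
force: [0.5, 0.8, 0.6]
opening: 0.0397
```

```bash
python3 - <<'E'
from h import *
from plant import *
go(.40,.15,.22)
p,d=read_camera("wrist");c=camera_params("wrist")
import pickle;pickle.dump(c,open("pics/w6.pkl","wb"))
cv2.imwrite("pics/w6.png",cv2.resize(p[50:250,100:400],None,fx=2.6,fy=2.6,interpolation=cv2.INTER_CUBIC))
p,d=read_camera("side");cv2.imwrite("pics/s6.png",cv2.resize(p[130:230,140:260],None,fx=6,fy=6,interpolation=cv2.INTER_CUBIC))
E
```

```text
t 5.75 pos [0.5572 0.2964 0.2199] yaw 1.5942 tilt 0.0009 q6 -1.19 F [0.5  0.77 0.64] op 0.0397
row [-14.27, -16.06, -0.01] 0
```

View pics/w6.png

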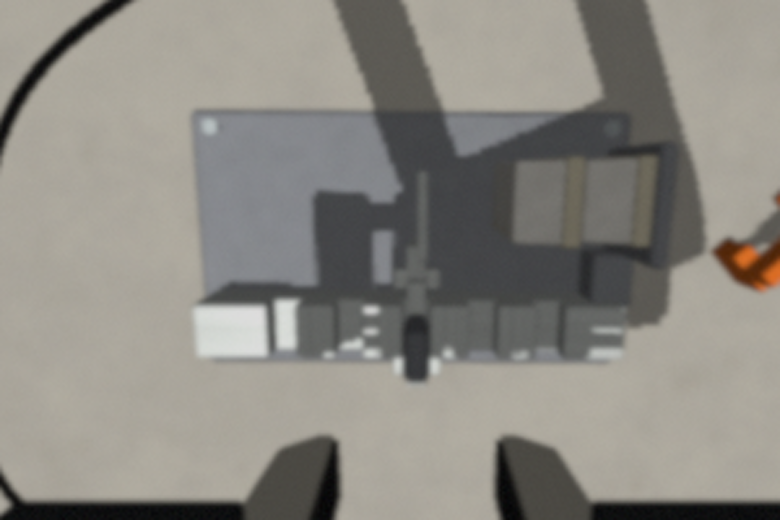

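View pics/s6.png

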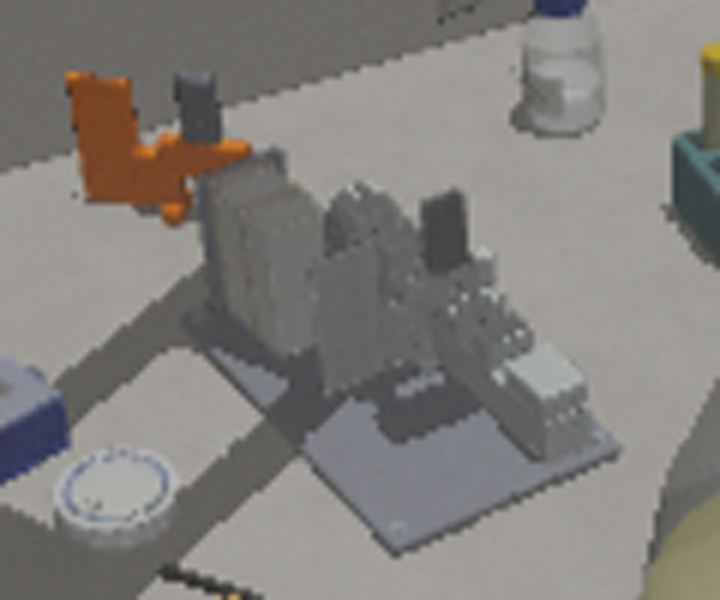

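```bash
python3 - <<'E'
from plant import *
from h import *
c=camera_params("top");d=np.load("pics/top0.npy")
vv,uu=np.mgrid[0:384,0:512]
D=np.stack([(uu-c["K"][0,2])/c["K"][0,0],-(vv-c["K"][1,2])/c["K"][1,1],-np.ones(uu.shape)],-1)
P=R.from_rotvec(c["orientation"]).apply(D.reshape(-1,3)).reshape(D.shape)*d[...,None]+c["eye"]
for v in range(150,330,14): print(v,[ "%d:%.2f,%.2f,%.3f"%(u,*P[v,u]) for u in range(355,512,22)])
print(onplane(c,(311,180),.03))
q=proj(c,[(.4392,-.2103,.09)]);print(q)
# box top centre
u=np.array([(318,157),(403,168),(388,278),(304,270)])
E
```

```text
150 ['355:0.66,-0.17,-0.003', '377:0.65,-0.22,-0.000', '399:0.65,-0.28,-0.001', '421:0.65,-0.34,0.001', '443:0.65,-0.40,0.003', '465:0.65,-0.46,0.003', '487:0.65,-0.52,0.001', '509:0.65,-0.57,0.015']
164 ['355:0.62,-0.16,-0.001', '377:0.62,-0.22,-0.002', '399:0.61,-0.28,0.000', '421:0.61,-0.34,-0.003', '443:0.59,-0.35,0.122', '465:0.59,-0.40,0.128', '487:0.59,-0.45,0.131', '509:0.59,-0.51,0.125']
178 ['355:0.58,-0.16,-0.002', '377:0.58,-0.22,0.003', '399:0.58,-0.28,0.004', '421:0.58,-0.34,-0.003', '443:0.55,-0.35,0.125', '465:0.55,-0.40,0.132', '487:0.55,-0.45,0.139', '509:0.56,-0.53,0.083']
192 ['355:0.54,-0.16,-0.004', '377:0.54,-0.22,-0.001', '399:0.54,-0.28,-0.003', '421:0.54,-0.34,-0.001', '443:0.52,-0.35,0.125', '465:0.52,-0.40,0.132', '487:0.52,-0.45,0.138', '509:0.53,-0.54,0.050']
206 ['355:0.50,-0.16,-0.000', '377:0.50,-0.22,-0.001', '399:0.50,-0.27,0.004', '421:0.50,-0.33,-0.000', '443:0.49,-0.34,0.127', '465:0.48,-0.36,0.205', '487:0.48,-0.41,0.204', '509:0.50,-0.59,-0.045']
220 ['355:0.47,-0.16,0.002', '377:0.36,0.11,1.303', '399:0.46,-0.27,0.002', '421:0.46,-0.33,-0.007'
[... 860 characters left out ...]
43,0.132', '509:0.32,-0.49,0.130']
290 ['355:0.28,-0.15,0.001', '377:0.29,-0.20,0.049', '399:0.28,-0.25,0.037', '421:0.28,-0.32,-0.004', '443:0.29,-0.33,0.123', '465:0.29,-0.37,0.157', '487:0.29,-0.43,0.132', '509:0.29,-0.48,0.143']
304 ['355:0.25,-0.15,-0.004', '377:0.25,-0.21,-0.000', '399:0.25,-0.26,0.001', '421:0.25,-0.32,0.002', '443:0.26,-0.33,0.123', '465:0.26,-0.38,0.131', '487:0.26,-0.43,0.138', '509:0.25,-0.49,0.117']
318 ['355:0.21,-0.15,-0.001', '377:0.21,-0.20,-0.000', '399:0.21,-0.26,-0.004', '421:0.21,-0.32,-0.006', '443:0.22,-0.33,0.121', '465:0.22,-0.38,0.127', '487:0.22,-0.43,0.131', '509:0.22,-0.47,0.138']
[ 0.56900053 -0.04096099  0.03      ]
[[384.15296662 227.44197726]]
```

>>> {"name": "play_rows", "arguments": {"increments": [[[-2.8,-3.2,0,0.04],[-5.7,-6.4,0,0.08],[-8.5,-9.6,0,0.12],[-11.4,-12.8,0,0.16],[-14.3,-16,0,0.209]]], "jaw": 5.5}}

```text
t: 6.35
tool_pos: [0.4014, 0.1498, 0.2215]
orientation: [2.417, 2.003, 0.011]
force: [-0.2, -1.3, 1.1]
opening: 0.0551
```

```bash
python3 - <<'E'
from h import *
go(.40,-.07,.23,1.385)
E
```

```text
t 6.35 pos [0.4014 0.1498 0.2215] yaw 1.3840 tilt 0.0075 q6 -1.15 F [-0.22 -1.27  1.12] op 0.0551
row [-21.62, 3.95, -0.9] -0.001
```

>>> {"name": "play_rows", "arguments": {"increments": [[[-4.3,0.8,-0.4,0],[-8.6,1.6,-0.8,0],[-12.9,2.4,-0.9,0],[-17.3,3.2,-0.9,0],[-21.6,4.0,-0.9,0]]]}}

```text
t: 6.85
tool_pos: [0.4, -0.0716, 0.2297]
orientation: [2.416, 2.002, 0.011]
force: [1.0, 0.3, -0.7]
opening: 0.0549
```

```bash
python3 - <<'E'
from h import *
go(.4392,-.2103,.19,1.385)
E
```

```text
t 6.85 pos [ 0.4    -0.0716  0.2297] yaw 1.3841 tilt 0.0080 q6 -1.69 F [ 1.03  0.27 -0.73] op 0.0549
row [-12.91, 6.4, 3.98] -0.001
```

>>> {"name": "play_rows", "arguments": {"increments": [[[-4,2,1,0],[-8,4,2,0],[-11,5.5,3,0],[-12.9,6.4,4,0],[-12.9,6.4,4,0]]]}}

```text
t: 7.35
tool_pos: [0.4382, -0.2119, 0.1873]
orientation: [2.422, 2.001, 0.009]
force: [-0.6, 1.0, 0.4]
opening: 0.0551
```

>>> {"name": "play_rows", "arguments": {"increments": [[[0,0,0,0],[0,0,0,0]]]}}

```text
t: 7.55
tool_pos: [0.4379, -0.2111, 0.1871]
orientation: [-2.421, -2.001, -0.009]
force: [0.1, 0.5, 0.6]
opening: 0.0549
```

```bash
python3 - <<'E'
from h import *
from plant import *
go(.4392,-.2103,.19,1.385)
c=camera_params("wrist");p,d=read_camera("wrist")
import pickle;pickle.dump(c,open("pics/w7.pkl","wb"))
cv2.imwrite("pics/w7f.png",p)
p=cv2.resize(p[50:330,100:400],None,fx=2.1,fy=2.1,interpolation=cv2.INTER_CUBIC)
cs,sn=np.cos(-.1856),np.sin(-.1856)
def W(x,y,z): return (cs*x-sn*y+.4392,sn*x+cs*y-.2103,z)
for hx,hy,z in [(.045,.037,.008),(.018,.0135,.09)]:
    q=(proj(c,[W(hx,hy,z),W(hx,-hy,z),W(-hx,-hy,z),W(-hx,hy,z)])+.5-[100,50])*2.1
    cv2.polylines(p,[q.round().astype(int).reshape(-1,1,2)],True,(0,0,255),1)
cv2.imwrite("pics/w7.png",p)
E
```

```text
t 7.55 pos [ 0.4379 -0.2111  0.1871] yaw 1.3815 tilt 0.0056 q6 -1.94 F [0.08 0.48 0.61] op 0.0549
row [0.11, 0.11, -0.29] -0.004
```

View pics/w7.png

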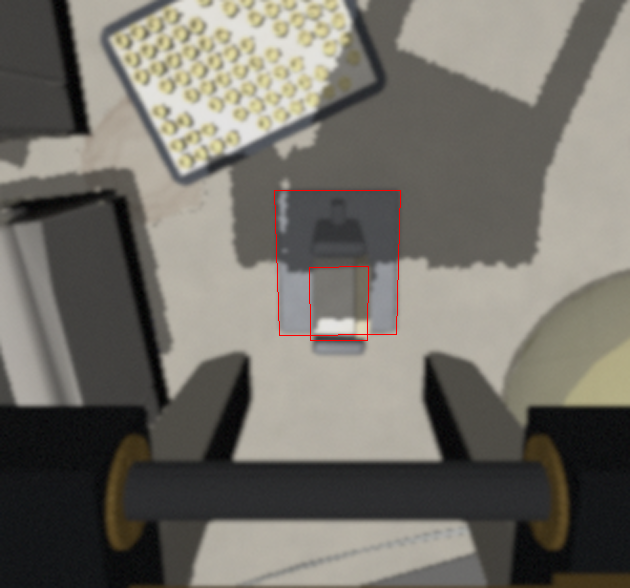

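>>> {"name": "play_rows", "arguments": {"increments": [[[0.1,0.1,3,0],[0.15,0.1,6,0],[0.15,0.1,8,0],[0.15,0.1,8,0],[0.15,0.1,8,0]]]}}

```text
t: 8.1
tool_pos: [0.44, -0.2089, 0.1083]
orientation: [2.419, 2.003, 0.009]
force: [0.0, -0.3, 0.6]
opening: 0.0548
```

```bash
python3 - <<'E'
from h import *
from plant import *
go(.4392,-.2095,.066,1.385)
p,d=read_camera("wrist")
p=cv2.resize(p[50:330,100:400],None,fx=2.1,fy=2.1,interpolation=cv2.INTER_CUBIC)
cv2.imwrite("pics/w8.png",p)
E
```

```text
t 8.10 pos [ 0.44   -0.2089  0.1083] yaw 1.3830 tilt 0.0061 q6 -1.94 F [ 0.03 -0.28  0.57] op 0.0548
row [-0.09, -0.09, 4.23] -0.002
```

View pics/w8.png

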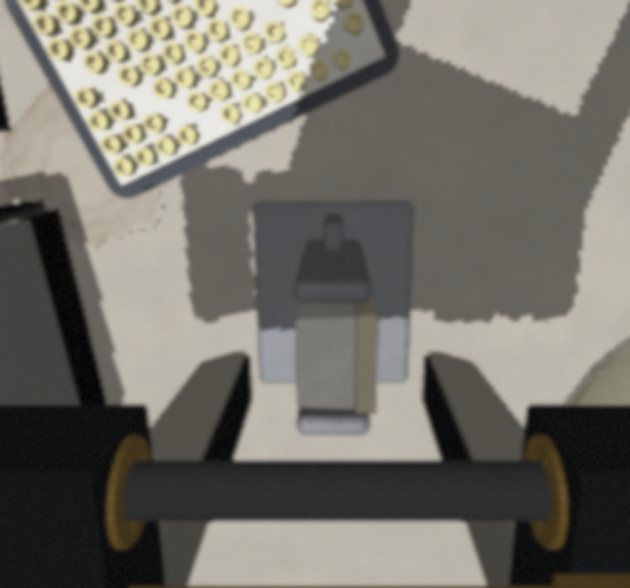

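```bash
python3 - <<'E'
from h import *
from plant import *
s=read_state();M=R.from_rotvec(s["orientation"]).as_matrix();c=camera_params("wrist")
for n,l in [("tipL y-",(-.0275,-.0075,.011)),("tipL y+",(-.0275,.0075,.011)),("tipR",(.0275,-.0075,.011))]:
    print(n,((proj(c,s["tool_pos"]+M@np.array(l))+.5-[100,50])*2.1).round(0))
cs,sn=np.cos(-.1856),np.sin(-.1856)
def W(x,y,z): return (cs*x-sn*y+.4392,sn*x+cs*y-.2095,z)
print(((proj(c,[W(.018,.0,.09),W(-.018,0,.09)])+.5-[100,50])*2.1).round(0))
E
```

```text
tipL y- [[250. 357.]]
tipL y+ [[252. 400.]]
tipR [[424. 357.]]
[[336. 413.]
 [336. 313.]]
```

>>> {"name": "play_rows", "arguments": {"increments": [[[-0.05,-0.05,1.5,0],[-0.05,-0.05,3,0],[-0.05,-0.05,4.2,0],[-0.05,-0.05,4.2,0],[-0.05,-0.05,4.2,0]]]}}

```text
t: 8.65
tool_pos: [0.4403, -0.2097, 0.0671]
orientation: [2.419, 2.002, 0.01]
force: [-0.2, 0.5, 0.8]
opening: 0.0552
```

>>> {"name": "play_rows", "arguments": {"increments": [[[0,0,0,0],[0,0,0,0],[0,0,0,0],[0,0,0,0],[0,0,0,0]]], "jaw": 2.0, "squeeze": 15}}

```text
t: 9.15
tool_pos: [0.4405, -0.2099, 0.0674]
orientation: [2.418, 2.001, 0.01]
force: [1.0, -0.5, 2.0]
opening: 0.0272
```

```bash
python3 - <<'E'
from h import *
go(.4392,-.2095,.22,1.385)
E
```

```text
t 9.15 pos [ 0.4405 -0.2099  0.0674] yaw 1.3827 tilt 0.0070 q6 -1.94 F [ 1.04 -0.48  2.02] op 0.0272
row [0.07, -0.04, -15.26] -0.002
```

>>> {"name": "play_rows", "arguments": {"increments": [[[0,0,-1,0],[0,0,-3,0],[0,0,-6,0],[0,0,-9,0],[0,0,-12.5,0]]]}}

```text
t: 9.65
tool_pos: [0.4391, -0.2098, 0.1936]
orientation: [2.419, 2.002, 0.01]
force: [0.9, -0.2, -0.0]
opening: 0.0275
```

>>> {"name": "play_rows", "arguments": {"increments": [[[0,0,-2,0],[0,0,-3,0],[0,0,-3,0]]]}}

```text
t: 9.95
tool_pos: [0.4396, -0.2104, 0.2253]
orientation: [2.417, 2.0, 0.011]
force: [-0.7, -0.0, 0.4]
opening: 0.0269
```

```bash
python3 - <<'E'
from h import *
from plant import *
go(.40,-.05,.23,1.385)
p,d=read_camera("wrist")
p=cv2.resize(p[50:330,100:400],None,fx=2.1,fy=2.1,interpolation=cv2.INTER_CUBIC)
cv2.imwrite("pics/w9.png",p)
E
```

```text
t 9.95 pos [ 0.4396 -0.2104  0.2253] yaw 1.3828 tilt 0.0084 q6 -1.94 F [-0.68 -0.03  0.42] op 0.0269
row [15.01, -6.89, -0.48] -0.002
```

View pics/w9.png

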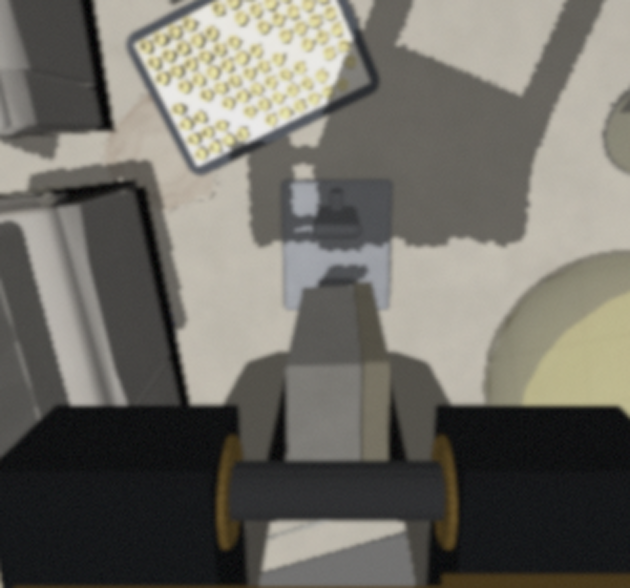

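>>> {"name": "play_rows", "arguments": {"increments": [[[3,-1.4,-0.3,0],[6,-2.8,-0.5,0],[9,-4.2,-0.5,0],[12,-5.5,-0.5,0],[15,-6.9,-0.5,0]]]}}

```text
t: 10.5
tool_pos: [0.3978, -0.0484, 0.2266]
orientation: [-2.42, -2.002, -0.007]
force: [0.8, -0.1, -0.2]
opening: 0.0271
```

```bash
python3 - <<'E'
from h import *
go(.40,.16,.235,1.385)
E
```

```text
t 10.50 pos [ 0.3978 -0.0484  0.2266] yaw 1.3823 tilt 0.0046 q6 -1.64 F [ 0.84 -0.11 -0.21] op 0.0271
row [20.51, -3.68, -0.77] -0.003
```

>>> {"name": "play_rows", "arguments": {"increments": [[[4,-0.7,-0.3,0],[8,-1.4,-0.6,0],[12,-2.1,-0.8,0],[16,-2.9,-0.8,0],[20.5,-3.7,-0.8,0]]]}}

```text
t: 11.0
tool_pos: [0.3987, 0.1611, 0.2335]
orientation: [-2.42, -2.001, -0.003]
force: [1.1, 0.8, -0.4]
opening: 0.0274
```

```bash
python3 - <<'E'
from h import *
print(deckw(-.018,-.07))
go(*deckw(-.018,-.07),.20,TH+np.pi/2)
E
```

```text
[0.4978168 0.2219235]
t 11.00 pos [0.3987 0.1611 0.2335] yaw 1.3818 tilt 0.0027 q6 -1.12 F [ 1.15  0.81 -0.39] op 0.0274
row [7.83, 8.6, 3.37] -0.217
```

>>> {"name": "play_rows", "arguments": {"increments": [[[1.6,1.7,0.5,-0.05],[3.2,3.4,1.2,-0.1],[4.8,5.1,2,-0.15],[6.4,6.8,2.7,-0.2],[7.8,8.6,3.4,-0.217]]]}}

```text
t: 11.5
tool_pos: [0.4972, 0.222, 0.1967]
orientation: [-2.185, -2.253, 0.002]
force: [-0.0, 0.0, 0.5]
opening: 0.0272
```

>>> {"name": "play_rows", "arguments": {"increments": [[[0,0,2,0],[0,0,4,0],[0,0,6,0],[0,0,8,0],[0,0,10,0]]]}}

```text
t: 12.0
tool_pos: [0.4952, 0.2217, 0.0935]
orientation: [-2.184, -2.252, 0.007]
force: [-0.6, 0.4, -0.9]
opening: 0.027
```

```bash
python3 - <<'E'
from h import *
from plant import *
go(*deckw(-.018,-.07),.068,TH+np.pi/2)
p,d=read_camera("wrist")
p=cv2.resize(p[50:330,100:400],None,fx=2.1,fy=2.1,interpolation=cv2.INTER_CUBIC)
cv2.imwrite("pics/w10.png",p)
E
```

```text
t 12.00 pos [0.4952 0.2217 0.0935] yaw 1.6013 tilt 0.0066 q6 -1.28 F [-0.57  0.44 -0.93] op 0.0270
row [0.02, 0.28, 2.55] 0.003
```

View pics/w10.png

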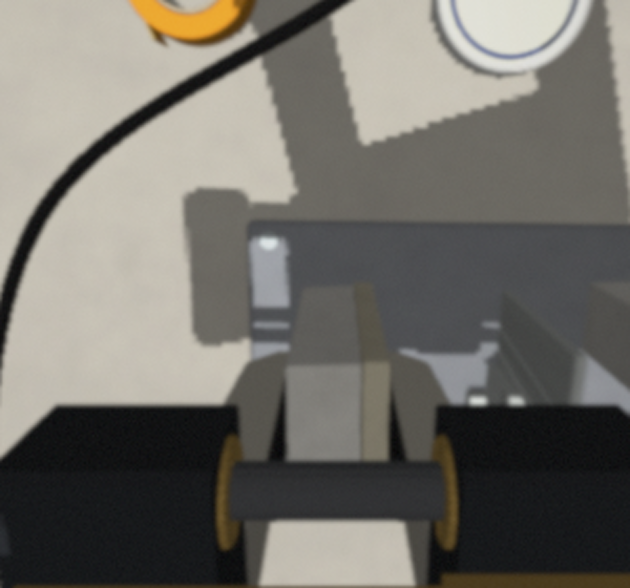

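>>> {"name": "play_rows", "arguments": {"increments": [[[0,0.1,0.9,0],[0,0.2,1.8,0],[0,0.2,2.3,0],[0,0.2,2.5,0],[0,0.2,2.6,0]]]}}

```text
t: 12.55
tool_pos: [0.4962, 0.2208, 0.066]
orientation: [-2.184, -2.251, 0.011]
force: [-5.6, -5.0, 18.0]
opening: 0.027
```

```bash
python3 - <<'E'
from h import *
go(*deckw(-.018,-.07),.068,TH+np.pi/2)
E
```

```text
t 12.55 pos [0.4962 0.2208 0.066 ] yaw 1.6012 tilt 0.0089 q6 -1.28 F [-5.63 -5.05 17.99] op 0.0270
row [0.11, 0.16, -0.2] 0.002
```

Contact (18 N). Ease up slightly, then open.

>>> {"name": "play_rows", "arguments": {"increments": [[[0,0,-0.1,0],[0,0,-0.1,0]]]}}

```text
t: 12.75
tool_pos: [0.4972, 0.221, 0.068]
orientation: [-2.185, -2.252, 0.009]
force: [0.5, 0.0, -0.6]
opening: 0.0273
```

>>> {"name": "play_rows", "arguments": {"increments": [[[0,0,0,0],[0,0,0,0],[0,0,0,0],[0,0,0,0],[0,0,0,0]]], "jaw": 5}}

```text
t: 13.25
tool_pos: [0.497, 0.221, 0.0678]
orientation: [-2.184, -2.252, 0.009]
force: [0.7, 0.1, 0.9]
opening: 0.0495
```

>>> {"name": "play_rows", "arguments": {"increments": [[[0,0,-2,0],[0,0,-4,0],[0,0,-7,0],[0,0,-10,0],[0,0,-12,0]]]}}

```text
t: 13.75
tool_pos: [0.4986, 0.2214, 0.1903]
orientation: [-2.185, -2.253, 0.006]
force: [0.1, 0.5, 0.4]
opening: 0.0498
```

```bash
python3 - <<'E'
from h import *
from plant import *
go(.4965,.2210,.18,TH)
p,d=read_camera("wrist");c=camera_params("wrist");import pickle;pickle.dump(c,open("pics/w11.pkl","wb"))
p=cv2.resize(p[50:330,100:400],None,fx=2.1,fy=2.1,interpolation=cv2.INTER_CUBIC)
cv2.imwrite("pics/w11.png",p)
E
```

```text
t 13.75 pos [0.4986 0.2214 0.1903] yaw 1.6012 tilt 0.0048 q6 -1.28 F [0.15 0.55 0.42] op 0.0498
row [-0.03, -0.21, 1.03] -1.568
```

View pics/w11.png

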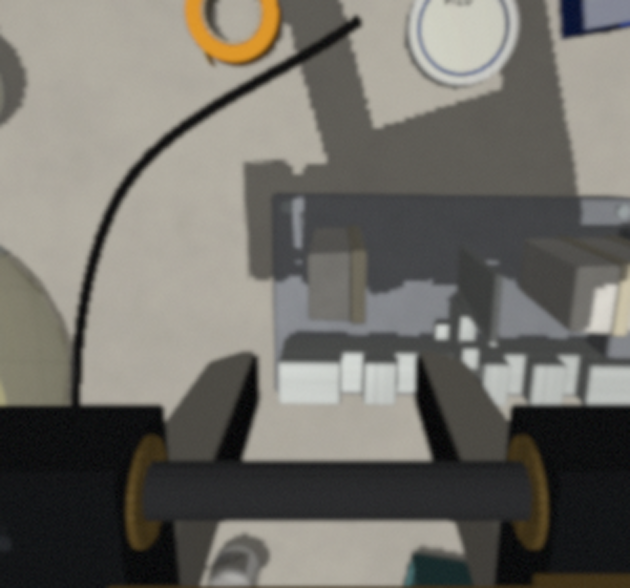

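>>> {"name": "play_rows", "arguments": {"increments": [[[0,-0.1,0,0.14],[0,-0.2,0,0.28],[0,-0.2,0,0.42],[0,-0.2,0,0.56],[0,-0.2,0,0.7]]], "jaw": 6}}

```text
t: 14.3
tool_pos: [0.4978, 0.2218, 0.193]
orientation: [-2.831, -1.359, 0.001]
force: [0.7, 0.6, 0.3]
opening: 0.0603
```

>>> {"name": "play_rows", "arguments": {"increments": [[[0,0,0,0.14],[0,0,0,0.28],[0,0,0,0.42],[0,0,0,0.56],[0,0,0,0.7]]]}}

```text
t: 14.8
tool_pos: [0.4976, 0.2217, 0.1923]
orientation: [-3.127, -0.297, 0.003]
force: [0.5, 0.4, 0.2]
opening: 0.0599
```

```bash
python3 - <<'E'
from h import *
go(.4965,.2210,.18,TH)
E
```

```text
t 14.80 pos [0.4976 0.2217 0.1923] yaw 0.1897 tilt 0.0020 q6 0.13 F [0.53 0.39 0.21] op 0.0599
row [-0.12, 0.05, 1.23] 0.162
```

>>> {"name": "play_rows", "arguments": {"increments": [[[0,0.05,0.5,0.1],[0,0.05,1.2,0.162],[0,0.05,1.2,0.162],[0,0.05,1.2,0.162]]]}}

```text
t: 15.2
tool_pos: [0.4974, 0.2211, 0.1798]
orientation: [-3.141, -0.047, 0.004]
force: [1.3, 1.4, 0.3]
opening: 0.0602
```

```bash
python3 - <<'E'
from h import *
from plant import *
go(.497,.2210,.068,TH)
s=read_state();p,d=read_camera("wrist");c=camera_params("wrist");import pickle;pickle.dump(c,open("pics/w12.pkl","wb"))
p=cv2.resize(p[50:330,100:400],None,fx=2.1,fy=2.1,interpolation=cv2.INTER_CUBIC)
cs,sn=np.cos(TH),np.sin(TH)
def W(x,y,z): return (cs*x-sn*y+.497,sn*x+cs*y+.221,z)
for hx,hy,z in [(.018,.0135,.09)]:
    q=(proj(c,[W(hx,hy,z),W(hx,-hy,z),W(-hx,-hy,z),W(-hx,hy,z)])+.5-[100,50])*2.1
    cv2.polylines(p,[q.round().astype(int).reshape(-1,1,2)],True,(0,0,255),1)
cv2.imwrite("pics/w12.png",p)
E
```

```text
t 15.20 pos [0.4974 0.2211 0.1798] yaw 0.0297 tilt 0.0028 q6 0.29 F [1.25 1.39 0.35] op 0.0602
row [-0.01, 0.02, 11.18] 0.002
```

View pics/w12.png

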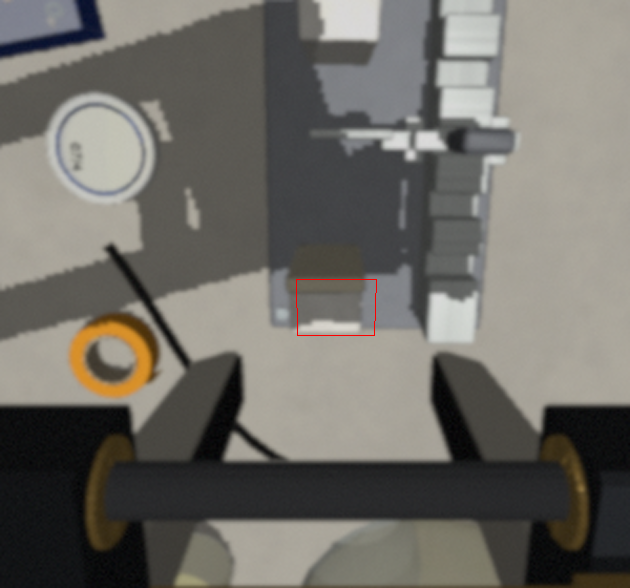

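```bash
python3 - <<'E'
from h import *
from plant import *
p,d=read_camera("wrist");c=camera_params("wrist")
cv2.imwrite("pics/w13.png",cv2.resize(p[155:225,215:305],None,fx=8,fy=8,interpolation=cv2.INTER_CUBIC))
go(.497,.2210,.068,TH)
print(np.round(d[165:215:6,238:278:4],3))
E
```

```text
t 15.30 pos [0.4978 0.2213 0.1805] yaw 0.0293 tilt 0.0018 q6 0.29 F [0.28 0.36 0.16] op 0.0600
row [-0.06, 0.03, 11.25] 0.001
[[0.333 0.331 0.33  0.332 0.332 0.331 0.    0.331 0.331 0.332]
 [0.333 0.303 0.302 0.302 0.303 0.302 0.303 0.303 0.302 0.334]
 [0.272 0.273 0.274 0.273 0.272 0.273 0.273 0.273 0.272 0.337]
 [0.254 0.253 0.253 0.254 0.252 0.252 0.255 0.253 0.253 0.337]
 [0.255 0.256 0.256 0.258 0.256 0.255 0.256 0.255 0.256 0.339]
 [0.258 0.258 0.257 0.258 0.258 0.258 0.258 0.258 0.257 0.343]
 [0.259 0.261 0.26  0.259 0.26  0.259 0.259 0.259 0.26  0.342]
 [0.354 0.261 0.262 0.261 0.261 0.262 0.261 0.26  0.261 0.353]
 [0.357 0.357 0.356 0.358 0.355 0.358 0.357 0.358 0.358 0.357]]
```

View pics/w13.png

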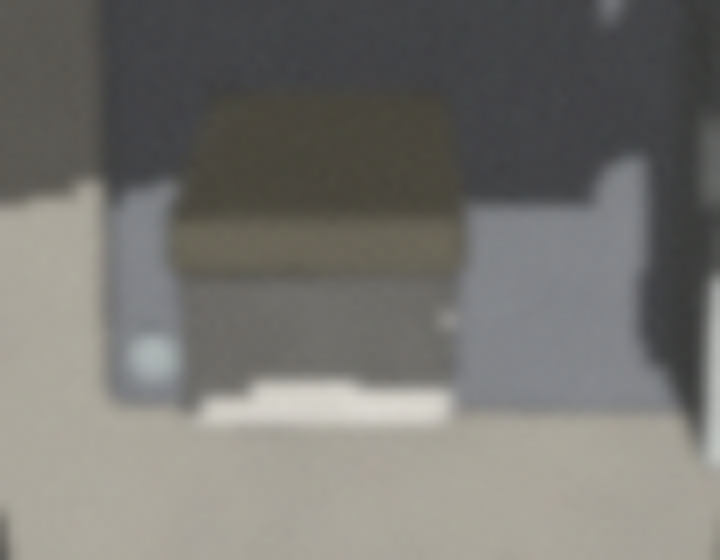

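```bash
python3 - <<'E'
from h import *
from plant import *
c=camera_params("wrist")
P=[onplane(c,((u+.5)/8-.5+215,(v+.5)/8-.5+155),.09) for u,v in [(172,215),(465,215),(458,425),(184,425)]]
P=np.array(P);print(P.round(4),P.mean(0).round(4),np.linalg.norm(P[0]-P[1]))
go(P.mean(0)[0],P.mean(0)[1],.068,TH)
E
```

```text
[[0.4748 0.2346 0.09  ]
 [0.5094 0.2356 0.09  ]
 [0.5097 0.2094 0.09  ]
 [0.4764 0.2084 0.09  ]] [0.4926 0.222  0.09  ] 0.03459301232987217
t 15.30 pos [0.4978 0.2213 0.1805] yaw 0.0293 tilt 0.0018 q6 0.29 F [0.28 0.36 0.16] op 0.0600
row [-0.5, -0.08, 11.25] 0.001
```

>>> {"name": "play_rows", "arguments": {"increments": [[[-0.3,0,2.5,0],[-0.5,-0.05,5,0],[-0.5,-0.05,7.5,0],[-0.5,-0.05,7.5,0]]]}}

```text
t: 15.7
tool_pos: [0.4901, 0.2208, 0.102]
orientation: [3.14, 0.048, -0.012]
force: [-0.6, -0.1, 0.8]
opening: 0.0599
```

```bash
python3 - <<'E'
from h import *
from plant import *
go(.4926,.2215,.068,TH)
p,d=read_camera("wrist")
p=cv2.resize(p[50:330,100:400],None,fx=2.1,fy=2.1,interpolation=cv2.INTER_CUBIC)
cv2.imwrite("pics/w14.png",p)
E
```

```text
t 15.70 pos [0.4901 0.2208 0.102 ] yaw 0.0303 tilt 0.0076 q6 0.30 F [-0.58 -0.06  0.78] op 0.0599
row [0.28, -0.06, 3.39] 0.002
```

View pics/w14.png

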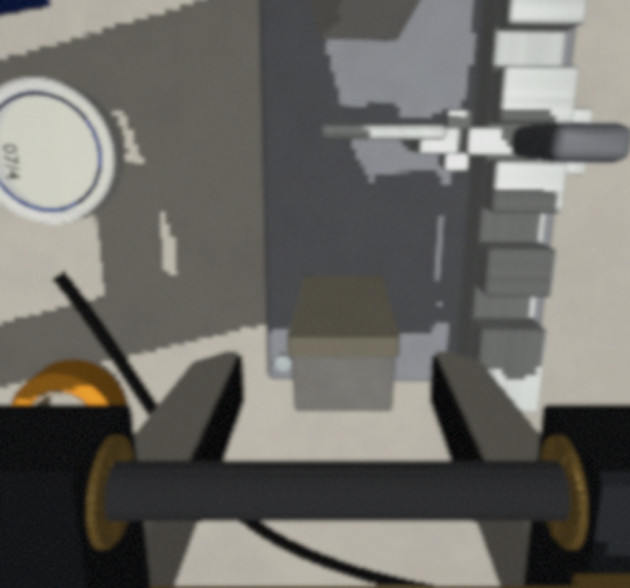

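>>> {"name": "play_rows", "arguments": {"increments": [[[0.25,0,1,0],[0.25,-0.05,2,0],[0.25,-0.05,3,0],[0.25,-0.05,3.4,0],[0.25,-0.05,3.4,0]]]}}

```text
t: 16.25
tool_pos: [0.493, 0.2216, 0.0692]
orientation: [3.14, 0.047, -0.01]
force: [-0.3, 0.4, 0.6]
opening: 0.0603
```

>>> {"name": "play_rows", "arguments": {"increments": [[[0,0,0,0],[0,0,0,0],[0,0,0,0],[0,0,0,0],[0,0,0,0]]], "jaw": 3.0}}

```text
t: 16.75
tool_pos: [0.4933, 0.2217, 0.0696]
orientation: [3.141, 0.047, -0.009]
force: [1.0, -0.4, 1.4]
opening: 0.036
```

```bash
python3 - <<'E'
from h import *
go(*deckw(-.0205,-.07),.19,TH)
E
```

```text
t 16.75 pos [0.4933 0.2217 0.0696] yaw 0.0301 tilt 0.0060 q6 0.30 F [ 1.   -0.43  1.37] op 0.0360
row [0.13, -0.01, -12.04] 0.002
```

>>> {"name": "play_rows", "arguments": {"increments": [[[0,0,-2,0],[0,0,-4.5,0],[0,0,-8,0],[0,0,-12,0],[0,0,-12,0]]]}}

```text
t: 17.25
tool_pos: [0.4974, 0.2229, 0.1965]
orientation: [-3.139, -0.047, -0.006]
force: [0.4, 0.1, -0.4]
opening: 0.036
```

```bash
python3 - <<'E'
from h import *;import pickle
c=pickle.load(open("pics/w6.pkl","rb"))
for u,v in [(428,205),(513,205),(470.5,205),(513,160),(513,245)]:
    P=onplane(c,((u+.5)/2.6-.5+100,(v+.5)/2.6-.5+50),.09)
    r=P[:2]-T;cs,sn=np.cos(TH),np.sin(TH);print((u,v),P.round(4),"deck",(cs*r[0]+sn*r[1]).round(4),(cs*r[1]-sn*r[0]).round(4))
print(deckw(-.018,.02475))
go(*deckw(-.018,.02475),.19,TH)
from plant import *
p,d=read_camera("wrist")
p=cv2.resize(p[50:330,100:400],None,fx=2.1,fy=2.1,interpolation=cv2.INTER_CUBIC)
cv2.imwrite("pics/w15.png",p)
E
```

```text
(428, 205) [0.4999 0.3008 0.09  ] deck -0.0138 0.0087
(513, 205) [0.499  0.3354 0.09  ] deck -0.0136 0.0434
(470.5, 205) [0.4994 0.3181 0.09  ] deck -0.0137 0.0261
(513, 160) [0.4814 0.3343 0.09  ] deck -0.0313 0.0428
(513, 245) [0.5152 0.3365 0.09  ] deck 0.0026 0.044
[0.49516415 0.31663636]
t 17.25 pos [0.4974 0.2229 0.1965] yaw 0.0301 tilt 0.0048 q6 0.30 F [ 0.43  0.15 -0.43] op 0.0360
row [0.06, -9.37, 0.68] 0.002
```

View pics/w15.png

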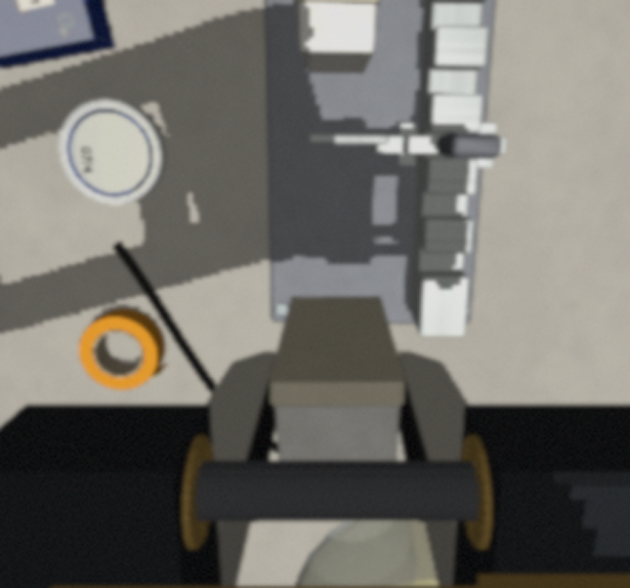

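```bash
python3 - <<'E'
from h import *;import pickle
from plant import *
p,d=read_camera("wrist");c=camera_params("wrist")
go(*deckw(-.018,.02475),.19,TH)
q=p[45:150,190:350];cv2.imwrite("pics/w16.png",cv2.resize(q,None,fx=5,fy=5,interpolation=cv2.INTER_CUBIC))
pickle.dump(c,open("pics/w16.pkl","wb"))
E
```

```text
t 17.35 pos [0.4948 0.2221 0.1909] yaw 0.0301 tilt 0.0032 q6 0.30 F [-0.16  0.07 -2.15] op 0.0359
row [0.32, -9.45, 0.09] 0.002
```

View pics/w16.png

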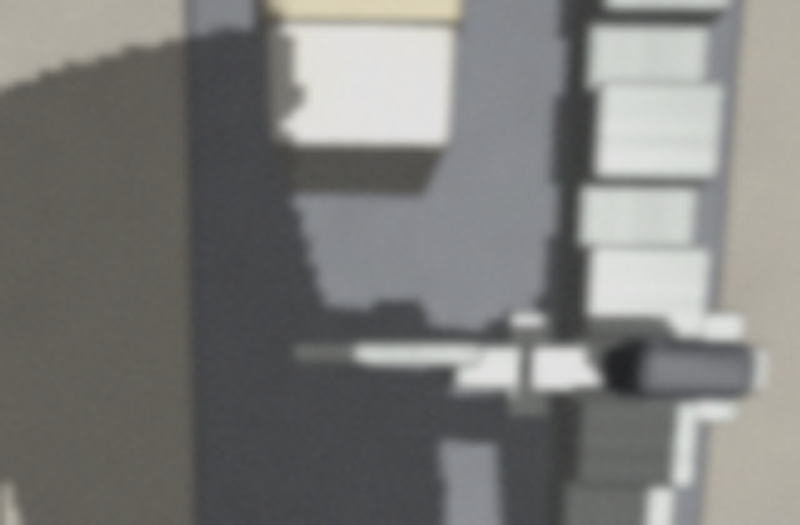

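```bash
python3 - <<'E'
from h import *;import pickle
c=pickle.load(open("pics/w16.pkl","rb"))
for u,v in [(360,343),(360,362),(360,145),(460,20),(445,145),(700,370)]:
    P=onplane(c,((u+.5)/5-.5+190,(v+.5)/5-.5+45),.09 if u<600 else .1)
    r=P[:2]-T;cs,sn=np.cos(TH),np.sin(TH);print((u,v),P.round(4),"deck",(cs*r[0]+sn*r[1]).round(4),(cs*r[1]-sn*r[0]).round(4))
E
```

```text
(360, 343) [0.4938 0.2981 0.09  ] deck -0.0199 0.0062
(360, 362) [0.4939 0.2947 0.09  ] deck -0.0199 0.0029
(360, 145) [0.4927 0.3318 0.09  ] deck -0.0201 0.04
(460, 20) [0.5093 0.3524 0.09  ] deck -0.0029 0.0601
(445, 145) [0.5077 0.3323 0.09  ] deck -0.005 0.04
(700, 370) [0.5543 0.2953 0.1   ] deck 0.0405 0.0018
```

>>> {"name": "play_rows", "arguments": {"increments": [[[0.1,-2.5,0,0],[0.1,-5,0,0],[0.1,-7.5,0,0],[0.1,-9.4,0,0],[0.1,-9.4,0,0]]]}}

```text
t: 17.85
tool_pos: [0.4918, 0.3177, 0.1892]
orientation: [3.141, 0.051, -0.009]
force: [-0.4, 0.3, -1.6]
opening: 0.0361
```

>>> {"name": "play_rows", "arguments": {"increments": [[[0,0,0,0],[0,0,0,0]]]}}

```text
t: 18.05
tool_pos: [0.4914, 0.317, 0.1882]
orientation: [3.14, 0.051, -0.011]
force: [0.1, -0.3, -0.6]
opening: 0.0358
```

```bash
python3 - <<'E'
from h import *
from plant import *
go(.4952,.3173,.12,TH)
p,d=read_camera("wrist")
cv2.imwrite("pics/w17.png",cv2.resize(p[50:330,100:400],None,fx=2.1,fy=2.1,interpolation=cv2.INTER_CUBIC))
p,d=read_camera("side");cv2.imwrite("pics/s17.png",cv2.resize(p[110:230,130:270],None,fx=5,fy=5,interpolation=cv2.INTER_CUBIC))
E
```

```text
t 18.05 pos [0.4914 0.317  0.1882] yaw 0.0322 tilt 0.0072 q6 0.45 F [ 0.12 -0.32 -0.61] op 0.0358
row [0.43, -0.03, 6.82] 0.004
```

View pics/w17.png

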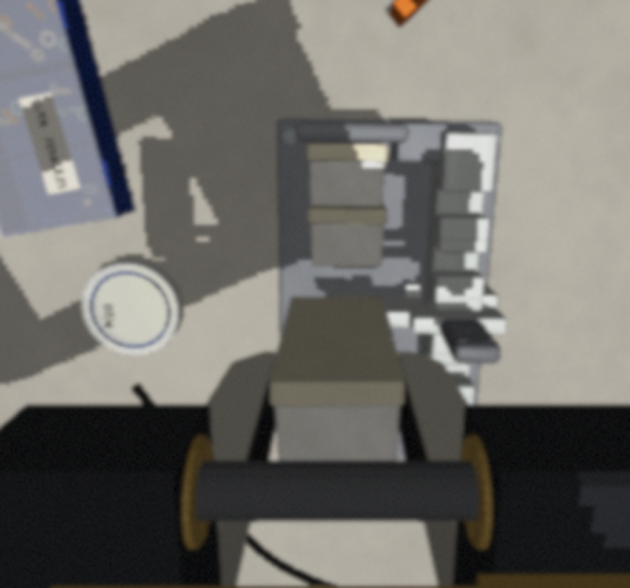

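View pics/s17.png

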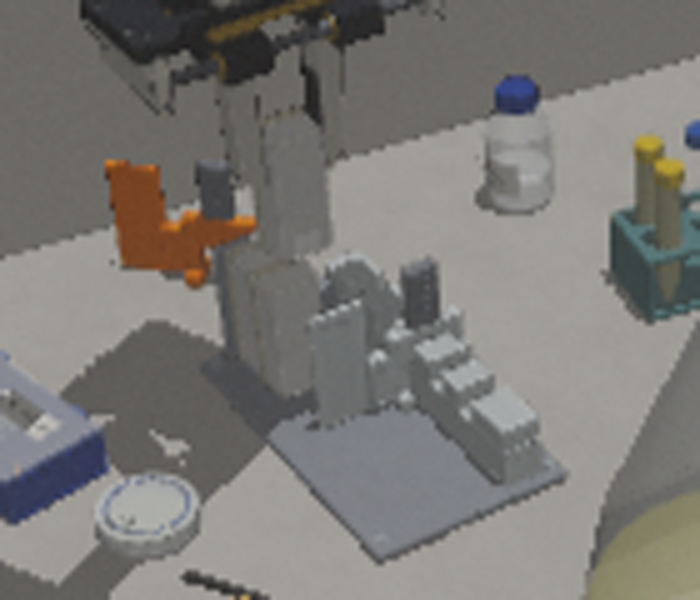

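>>> {"name": "play_rows", "arguments": {"increments": [[[0.2,0,1,0],[0.4,0,2,0],[0.4,0,2.8,0],[0.4,0,2.8,0],[0.4,0,2.8,0]]]}}

```text
t: 18.65
tool_pos: [0.4953, 0.3168, 0.1602]
orientation: [3.14, 0.05, -0.011]
force: [-0.3, 0.1, 0.0]
opening: 0.0358
```

```bash
python3 - <<'E'
from h import *
from plant import *
go(.4952,.3173,.12,TH)
p,d=read_camera("wrist")
cv2.imwrite("pics/w18.png",cv2.resize(p[120:280,180:340],None,fx=4,fy=4,interpolation=cv2.INTER_CUBIC))
p,d=read_camera("side");cv2.imwrite("pics/s18.png",cv2.resize(p[140:210,160:230],None,fx=9,fy=9,interpolation=cv2.INTER_CUBIC))
E
```

```text
t 18.65 pos [0.4953 0.3168 0.1602] yaw 0.0315 tilt 0.0073 q6 0.45 F [-0.34  0.13  0.  ] op 0.0358
row [0.02, -0.06, 4.02] 0.004
```

View pics/w18.png

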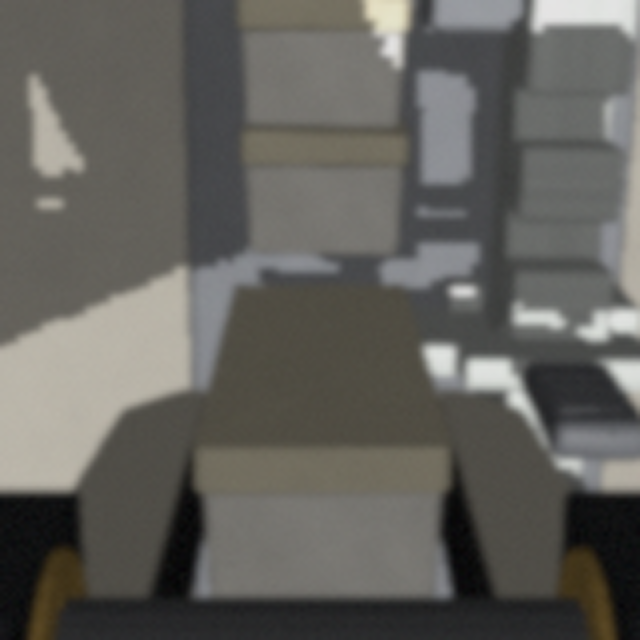

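View pics/s18.png

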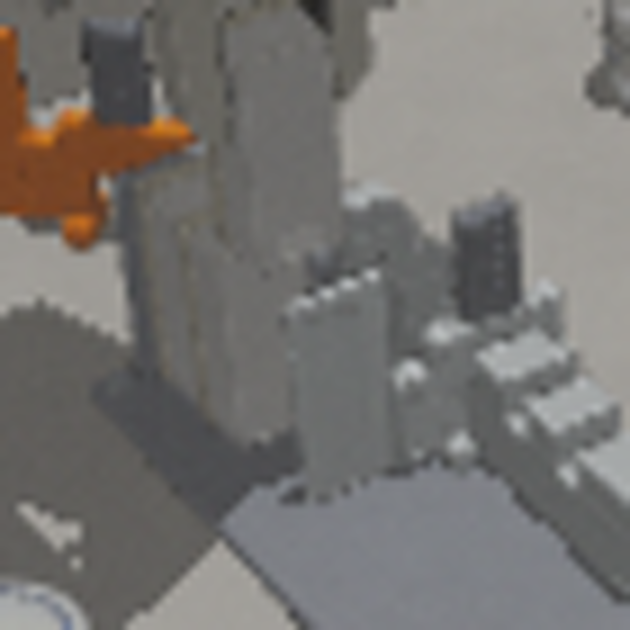

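```bash
python3 - <<'E'
from h import *
from plant import *
c=camera_params("wrist")
for u,v,z in [(325,254,.09),(325,288,.0986),(320,447,.0986+.082),(320,490,.0986+.082),(238,288,.0986),(415,288,.0986),(250,254,.09),(398,254,.09),(585,366,.1),(560,366,.1),(600,425,.1)]:
    P=onplane(c,((u+.5)/4-.5+180,(v+.5)/4-.5+120),z)
    r=P[:2]-T;cs,sn=np.cos(TH),np.sin(TH);print((u,v),P.round(4),"deck",(cs*r[0]+sn*r[1]).round(4),(cs*r[1]-sn*r[0]).round(4))
E
```

```text
(325, 254) [0.4958 0.3343 0.09  ] deck -0.0169 0.0424
(325, 288) [0.496  0.329  0.0986] deck -0.0168 0.0371
(320, 447) [0.4954 0.3299 0.1806] deck -0.0174 0.038
(320, 490) [0.4956 0.3234 0.1806] deck -0.0173 0.0315
(238, 288) [0.4776 0.3284 0.0986] deck -0.0352 0.037
(415, 288) [0.515  0.3297 0.0986] deck 0.0022 0.0373
(250, 254) [0.4795 0.3337 0.09  ] deck -0.0332 0.0423
(398, 254) [0.5117 0.3348 0.09  ] deck -0.001 0.0425
(585, 366) [0.5522 0.314  0.1   ] deck 0.039 0.0205
(560, 366) [0.5469 0.3138 0.1   ] deck 0.0336 0.0205
(600, 425) [0.5568 0.3005 0.1   ] deck 0.0432 0.0069
```

>>> {"name": "play_rows", "arguments": {"increments": [[[0,-0.1,0.6,0],[0,-0.1,1.4,0],[0,-0.1,2.2,0],[0,-0.1,3,0],[0,-0.1,3.6,0]]]}}

```text
t: 19.25
tool_pos: [0.4951, 0.3178, 0.1238]
orientation: [3.14, 0.05, -0.011]
force: [-0.9, -0.5, 0.2]
opening: 0.0361
```

```bash
python3 - <<'E'
from h import *
from plant import *
go(.4952,.3178,.0705,TH)
p,d=read_camera("wrist")
cv2.imwrite("pics/w19.png",cv2.resize(p[50:330,100:400],None,fx=2.1,fy=2.1,interpolation=cv2.INTER_CUBIC))
E
```

```text
t 19.25 pos [0.4951 0.3178 0.1238] yaw 0.0317 tilt 0.0070 q6 0.45 F [-0.94 -0.48  0.21] op 0.0361
row [0.05, -0.0, 5.33] 0.004
```

View pics/w19.png

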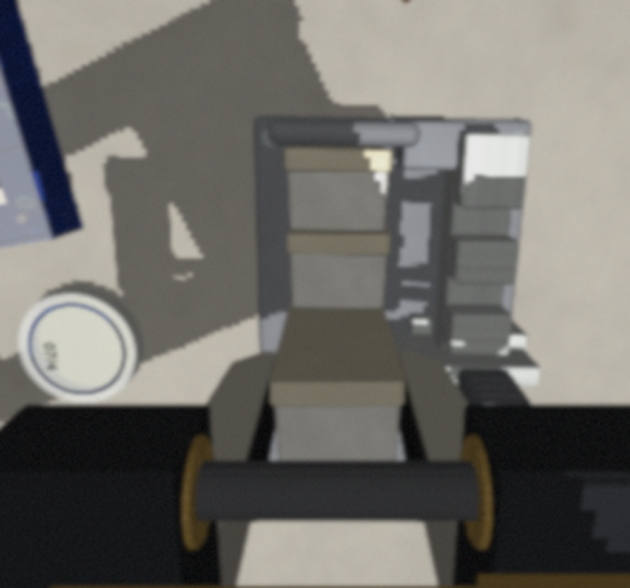

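>>> {"name": "play_rows", "arguments": {"increments": [[[0,0,1,0],[0,0,2,0],[0,0,3,0],[0,0,4,0],[0,0,4.6,0]]]}}

```text
t: 19.8
tool_pos: [0.4937, 0.3172, 0.0753]
orientation: [3.139, 0.05, -0.015]
force: [-0.8, -0.6, -0.4]
opening: 0.0359
```

>>> {"name": "play_rows", "arguments": {"increments": [[[0,0,0.4,0],[0,0,0.8,0],[0,0,0.8,0]]]}}

```text
t: 20.1
tool_pos: [0.4937, 0.3176, 0.0682]
orientation: [3.139, 0.05, -0.014]
force: [-1.8, -0.0, 3.8]
opening: 0.0359
```

```bash
python3 - <<'E'
from h import *
from plant import *
go(.4952,.3178,.0696,TH)
E
```

```text
t 20.10 pos [0.4937 0.3176 0.0682] yaw 0.0318 tilt 0.0093 q6 0.45 F [-1.77 -0.04  3.78] op 0.0359
row [0.15, -0.02, -0.15] 0.004
```

>>> {"name": "play_rows", "arguments": {"increments": [[[0,0,0,0],[0,0,0,0],[0,0,0,0],[0,0,0,0],[0,0,0,0]]], "jaw": 5}}

```text
t: 20.6
tool_pos: [0.4937, 0.3175, 0.0681]
orientation: [3.139, 0.05, -0.015]
force: [-0.8, -0.8, -0.7]
opening: 0.0497
```

>>> {"name": "play_rows", "arguments": {"increments": [[[0,0,-1.5,0],[0,0,-4,0],[0,0,-7,0],[0,0,-11,0],[0,0,-15,0]]]}}

```text
t: 21.1
tool_pos: [0.4947, 0.3177, 0.2204]
orientation: [3.139, 0.05, -0.014]
force: [-0.2, 0.1, -0.3]
opening: 0.0501
```

```bash
python3 - <<'E'
from h import *
from plant import *
go(.40,.2,.22,TH)
p,d=read_camera("wrist");c=camera_params("wrist");import pickle;pickle.dump(c,open("pics/w20.pkl","wb"))
cv2.imwrite("pics/w20.png",cv2.resize(p[50:330,100:400],None,fx=2.1,fy=2.1,interpolation=cv2.INTER_CUBIC))
p,d=read_camera("side");cv2.imwrite("pics/s20.png",cv2.resize(p[140:210,160:230],None,fx=9,fy=9,interpolation=cv2.INTER_CUBIC))
E
```

```text
t 21.10 pos [0.4947 0.3177 0.2204] yaw 0.0318 tilt 0.0093 q6 0.45 F [-0.18  0.06 -0.34] op 0.0501
row [-9.84, 11.46, 0.15] 0.004
```

View pics/w20.png

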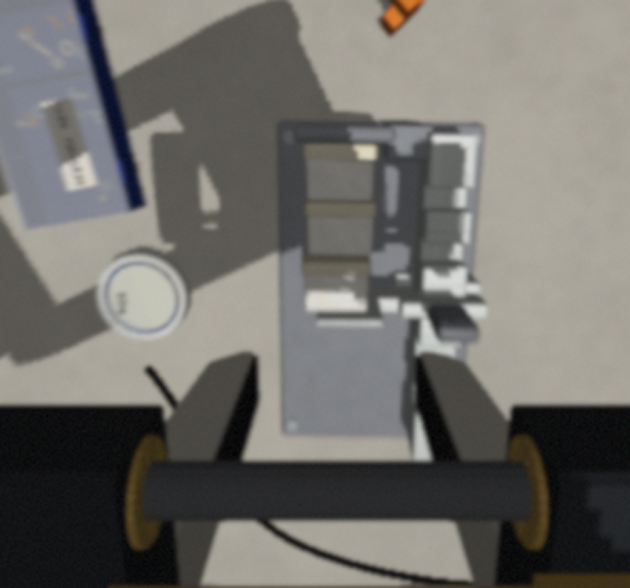

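View pics/s20.png

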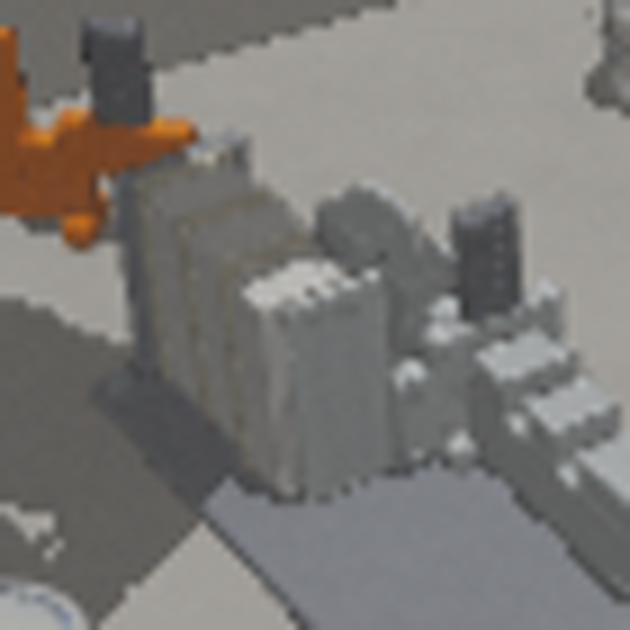

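>>> {"name": "play_rows", "arguments": {"increments": [[[-3,2,-1,0],[-7,4,-2,0],[-11,6,-2,0],[-14,8,-2,0],[-14,8,-2,0]]]}}

```text
t: 21.7
tool_pos: [0.3581, 0.2335, 0.2468]
orientation: [-3.138, -0.05, -0.003]
force: [0.1, 0.6, 0.3]
opening: 0.0498
```

```bash
python3 - <<'E'
from h import *
from plant import *
go(.40,.2,.22,TH)
p,d=read_camera("top");np.save("pics/top21.npy",d)
cv2.imwrite("pics/t21.png",cv2.resize(p[165:240,75:240],None,fx=4.8,fy=4.8,interpolation=cv2.INTER_CUBIC))
cv2.imwrite("pics/t21f.png",p)
print(d[195:225:3,140:176:3].round(3))
E
```

```text
t 21.70 pos [0.3581 0.2335 0.2468] yaw 0.0319 tilt 0.0041 q6 0.42 F [0.09 0.64 0.26] op 0.0498
row [4.08, 3.49, 2.67] 0.004
[[1.316 1.276 1.279 1.274 1.308 0.    1.31  1.306 1.304 1.307 1.311 1.303]
 [1.228 1.278 1.278 1.279 1.304 1.304 1.31  1.311 1.309 1.307 1.305 1.304]
 [1.225 1.249 1.286 1.296 1.305 1.222 1.304 1.302 1.306 1.23  1.306 1.304]
 [1.222 1.221 1.224 1.222 1.22  1.221 0.    1.222 1.232 1.22  1.222 1.229]
 [1.222 1.223 1.223 1.223 1.221 1.223 1.222 1.223 1.225 1.22  1.223 1.221]
 [1.226 1.221 1.22  1.223 1.219 1.22  1.221 1.22  1.225 1.217 1.217 1.22 ]
 [1.219 1.219 1.222 1.221 1.224 1.216 1.215 1.223 1.228 1.217 1.222 1.221]
 [1.221 1.229 1.236 1.244 1.251 1.246 1.251 1.262 1.266 1.237 1.25  0.94 ]
 [1.306 1.259 1.272 1.297 1.298 1.296 1.295 1.302 1.298 1.299 0.941 0.941]
 [1.307 1.31  1.301 1.3   1.297 1.294 1.302 1.293 1.296 1.301 0.942 0.941]]
```

View pics/t21.png

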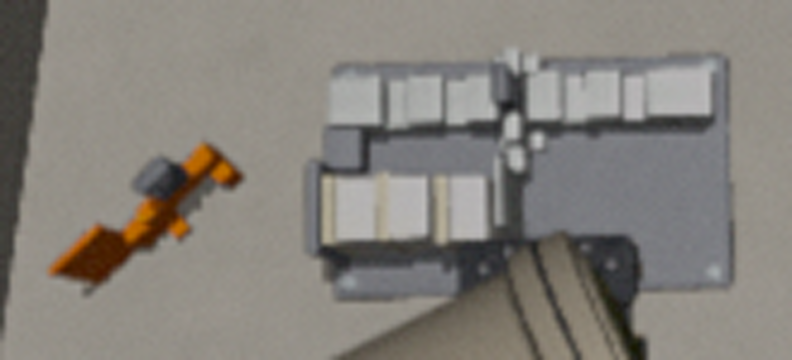

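View pics/t21f.png

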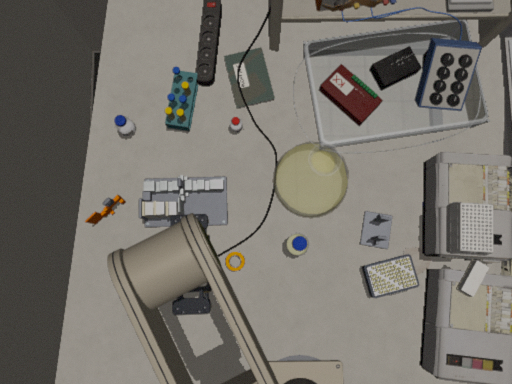

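```bash
python3 - <<'E'
from plant import *
print(close_job())
E
```

```text
the job is handed in; nothing more can be done
None
```

The stop is in the next notch, the new box is standing in the gap, and I handed the job in at about 21.8 s of the 72 s. No verdict is reported.

**What I did**
- **Stop:** I gripped it by the tab, lifted it about 27 mm, shifted it 32 mm to the next notch and lowered it in. It came down to the same tool height as in its old notch, with about 10 N of floor contact, and then I let it go.
- **Box:** I took it from the stand across its thickness and carried it round the front of the flask. I stood it on the empty part of the deck, re-gripped it across its width, and lowered it into the gap. No side contact showed in the force readings, and I released it at about 4 N of floor contact.

**Last checks**
- **Row:** in the final top picture the three boxes stand in line and turned alike, with level tops in the depth image. The new box has about 4 mm on each side, to the last filed box and to the stop plate.
- **Stop and robot:** the tab is in the next notch and the gripper is clear of everything.
- **Bystanders:** both bottles and the tape look unmoved. The dish was hidden by the arm in that last view, but the earlier wrist pictures showed nothing touching it.

**Disagreements**
- Estimates of the gap's middle differed by about ±1.5 mm between camera views. I used the average, then moved 1 mm towards the row after a close look.
- After the put-down on the deck, the box stood about 5 mm off the tool's x reading. I corrected for that before gripping it again.

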